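Tighten a sanding disc's flange nut with the pin spanner

TASK

A fresh disc has been put on the bench sander, but its two-hole flange nut is only hand tight. Feel both pins of the pin spanner gently into the nut's holes, turn the nut clockwise to its stop and nip it up to about 0.7 N m without straining it, then take the spanner off and lay it flat on the bench beside the sander. Do not drop the spanner, touch the sander with the gripper or arm, or disturb the ferrules and glue standing nearby.

Things in the scene. Friction and masses are not known exactly. Their poses are not given: they have to be found in the camera images.
- sander: Bench disc sander, fixed: grey housing 200 x 160 mm (its x, y), 45 mm high; a 150 mm abrasive disc lies face up on it, its face 56 mm above the bench. On it the steel flange nut, 60 mm across, 14 mm high, with two pin holes. The spindle is locked: it does not turn. Origin on the bench under the housing's middle, which is the spindle axis; z up.
- nut_face (a point): Spindle axis at the nut's upper face, 70 mm above the bench; axes are the sander's, not turning with the nut. A 13 mm threaded spindle end stands 6.5 mm above the face. The two blind pin holes are 9.6 mm wide, chamfered 1 mm, 9.5 mm deep, 18 mm from the axis on opposite sides. The angle they stand at differs each time and is NOT measured: see or feel for it (limits under nut).
- nut (a joint): Turn of the nut on the spindle, rad, growing clockwise from above. Starts at 0 to 0.2; comes to its stop at 0.75. Needs 0.3 N m to turn, stays where left; past the stop the load climbs 0.15 N m per 0.01 rad of the spanner. The spanner fits when its x axis is turned counter-clockwise (from above) from the sander's x axis by an angle from -0.05 to 0.75 minus this reading, or a half turn more.
- spanner: Steel pin spanner, 0.16 kg (+-30 %), lying on its pins and grip. Origin midway between the pin tips; x from grip to head, z up. Two pins, 7 mm thick, 8 mm long (z 0 to 8 mm), bevelled tips down, at y = +-18 mm, under a flat half-ring fork (z 8 to 13 mm, outer radius 24.5 mm) open to +x. 12 mm neck, then a straight black rubber grip 15.5 mm wide, 16 mm high (z 0 to 16), x = -46 to -142 mm.
- spanner_grip (a point): Centre of the part of the grip to take hold of, half-way up: on the spanner at x = -85, z = 8 mm. Axes are the spanner's.
- spanner_head (a point): Point midway between the tips of the two pins (the spanner's origin). Axes are the spanner's.
- pin_left (a point): Centre of the tip of the pin at y = +18 mm.
- pin_right (a point): Centre of the tip of the pin at y = -18 mm.
- ferrule_pot: Clear round pot, 48 mm wide and 28 mm high, bystander; origin at the centre of its underside.
- ferrule_a: Black plastic ferrule standing upright, 17 mm wide and 26 mm high, bystander; origin at the centre of its underside.
- glue_white: White glue bottle, 27 mm wide and 55 mm high, bystander; origin at the centre of its underside.

How it is judged:
By the outcome, as a careful person would: the job done as asked, in the order asked, and still so for the second after the job is handed in, with the robot touching nothing.
It also fails if it takes over 72 s, if anything falls off the work surface, if the arm or the gripper's body presses on something with over 40 N, if the wrist force passes 120 N, or if a joint passes its speed limit or range.

ROBOT

A 6-joint arm with a two-finger parallel gripper is mounted at the origin on a cart in front of the work surface, level with it; the furniture and walls round the work are solid. World frame = base frame: x ahead of the robot, y to its left, z up, the work surface at z = 0. Lengths are in m, angles in rad, forces in N, time in s.
With the tool pointing down it reaches from about 0.25 to 0.725 m from the base axis. Payload 4 kg.
Tool frame: the origin (TCP) lies midway between the tips of the shut fingers; the grasp point (between the pads) lies 19 mm behind it; z points along the fingers, y is the direction in which the jaws open and shut (so a half turn about z gives the same grasp; the last joint's range is limited). The gripper opens to 85 mm and grips with 20 to 120 N. Pads are 22 mm wide; open, the fingers measure 114 mm over their backs; the gripper's body (76 mm by 85 mm) begins 54 mm behind the grasp point. The pads swing forward as they close: fully open they stand 13 mm farther back than shut.
Start: joints at [1.103, 0.241, 0.005, 1.335, 0, 1.571], TCP at [0.225, 0.446, 0.231] pointing down, gripper open.
Joint ranges: [-2.72, 2.72], [-1.05, 1.87], [-1.09, 1.28], [-1.99, 2.15], [-1.42, 1.44], [-3.14, 3.14]. Speed limits (rad/s): [2.79, 2.79, 3.14, 3.14, 3.14, 3.14].

INTERFACE

Orientations are given as a unit quaternion [x, y, z, w].
In Python, from workcell import bot, eyes, job gives the robot as it stands.
- The arm moves only by the shell command python3 -m crank 'ROWS'. ROWS is a JSON object of lists of equal length, an entry for each row: "dr": the turn, a rotation vector about the tool's x, y, z in rad, a list of three; "travel": the shift along the tool's x, y, z in m, a list of three; "hand": the finger opening in m, from 0 to 0.0854. In form: {"dr": [[wx, wy, wz], ...], "travel": [[x, y, z], ...], "hand": [hand, ...]}. A call has 1 to 10 rows; each row is the pose to reach, as a shift and turn from the pose commanded when the call began, along the tool's axes at that moment; what a row does not reach only later rows make up. A row lasts 1/8 s, in which the tool goes at most 62.5 mm and 10.7 degrees, less where a joint would pass 70% of its speed; a pose out of reach is approached as far as the arm can. A call with a gripper value outside its range is refused whole. The fingers move at their own pace and stop on an object; the grip force is fixed at half the most. Time passes only in rows, so rows that repeat a pose let the fingers close. It gives the time, the measured TCP pose, the force and the opening at its end, in the units of the state.
- bot.get_obs(): the state, without advancing time (a new reading comes with each control period).
- eyes.camera(name): name is "scene" or "side" or "wrist"; returns a dict with "color" (420x560x3 uint8, red, green, blue), "K" (3x3 intrinsics, pixels), "R" (3x3) and "t" (3): a world point X has camera coordinates R X + t; the wrist camera has in their place "T_tool_cam" (4x4, takes a point from camera to tool coordinates, whose origin is the TCP and whose axes are the flange's). Camera axes: x right, y down, z forward; pixel columns grow to the right and rows downward; lengths in m; the calibration is good to about 2 mm. The wrist camera is an equidistant fisheye: a pixel r from the principal point sees the ray r / f radians off the axis. A picture is of the moment at which its call begins: read the wrist's pose just before it. There is no depth.
- job.job_done(): hands the job in, once; it reports no verdict.
The state is a dict: "clock": time; "joint_pos": joint angles; "joint_vel": joint speeds; "tau": joint torques, N m; "eef_pos": TCP position; "tool_rot": TCP orientation; "ft_force": force on the tool from outside, world axes, zero at the start; "ft_torque": the same for the moment, N m; "grip_width": finger opening in m.
Only numpy, scipy, OpenCV 4.12 (cv2) and the standard library are available. Lean on these libraries where they do the work, as an engineer would, in place of code of your own. Each camera call takes 0.05 s, during which the arm holds its last target.

## Working session

There is one attempt and no reset: what is moved stays moved. The work goes in short steps, Python scripts to look and compute and a shell command to move; the robot and the scene stay as the last step left them, time stands still between calls to the robot, and variables do not carry over. Pictures are saved under pics/ and viewed, and the job is handed in when it is done.

```bash
ls; mkdir -p pics
python3 - <<'E'
from workcell import bot, eyes, job
import cv2
o=bot.get_obs();print(o)
for n in ["scene","side","wrist"]:
    c=eyes.camera(n)
    cv2.imwrite(f"pics/{n}0.png",c["color"][:,:,::-1])
    print(n,c["K"],c.get("R"),c.get("t"),c.get("T_tool_cam"))
E
```

```text
pics
{'clock': 0.0, 'joint_pos': array([1.10302151e+00, 2.41419378e-01, 3.75603314e-03, 1.33522239e+00,
       7.07028448e-06, 1.57082299e+00]), 'joint_vel': array([ 1.01335274e-04,  4.37877499e-04, -5.12043447e-05,  2.78073587e-04,
        1.07674512e-03, -2.17723957e-03]), 'tau': array([ 1.61615000e-03, -3.72319508e+01,  2.52408224e+01,  1.68200559e-02,
        2.87500370e-04, -5.57516231e-06]), 'eef_pos': array([0.22516644, 0.44572912, 0.23042191]), 'tool_rot': array([ 2.31773674e-01,  9.72769177e-01, -1.01544484e-03, -2.45547110e-04]), 'ft_force': array([0.19237585, 0.30152592, 1.1160847 ]), 'ft_torque': array([ 0.00071275, -0.01801951, -0.01039887]), 'grip_width': 0.0852824953292698}
scene [[504.60477756   0.         278.445652  ]
 [  0.         504.60477756 210.8586846 ]
 [  0.           0.           1.        ]] [[ 0.5236924  -0.85190643  0.00130593]
 [-0.57030453 -0.35172122 -0.742324  ]
 [ 0.63284992  0.38800466 -0.67003982]] [-0.08267673  0.45050555  0.43707198] None
side [[531.10858873   0.         275.27773673]
 [  0.         531.10858873 207.46246469]
 [  0.           0.           1.        ]] [[-0.91259708 -0.40835281  0.02036062]
 [-0.18650391  0.37145429 -0.90952625]
 [ 0.36384456 -0.83382834 -0.41514749]] [0.61093146 0.10731031 0.8782986 ] None
wrist [[325.1922621    0.         281.50389619]
 [  0.         325.1922621  208.29332744]
 [  0.           0.           1.        ]] None None [[-4.77906324e-04 -9.60938158e-01 -2.76762766e-01  7.04693187e-02]
 [ 9.99999617e-01 -2.56205180e-04 -8.37210908e-04 -2.26707126e-04]
 [ 7.33599854e-04 -2.76763060e-01  9.60937912e-01 -1.43017922e-01]
 [ 0.00000000e+00  0.00000000e+00  0.00000000e+00  1.00000000e+00]]
```

View pics/scene0.png

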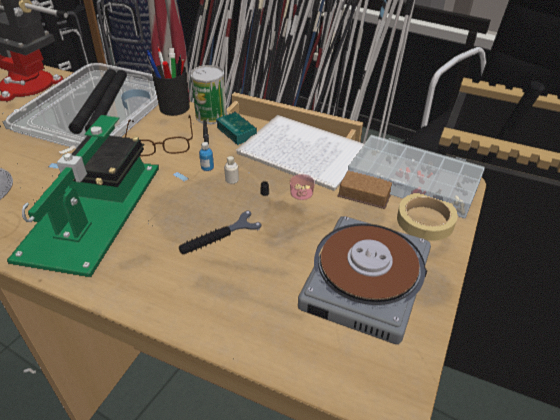

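View pics/side0.png

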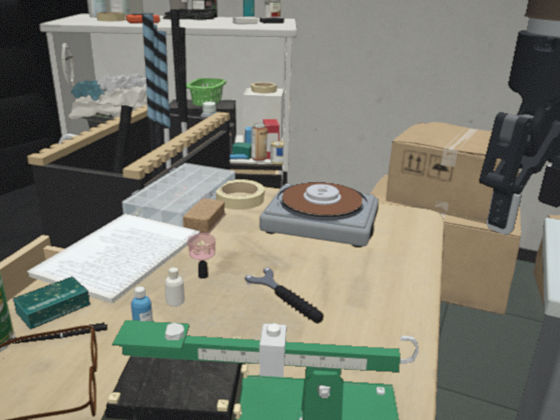

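View pics/wrist0.png

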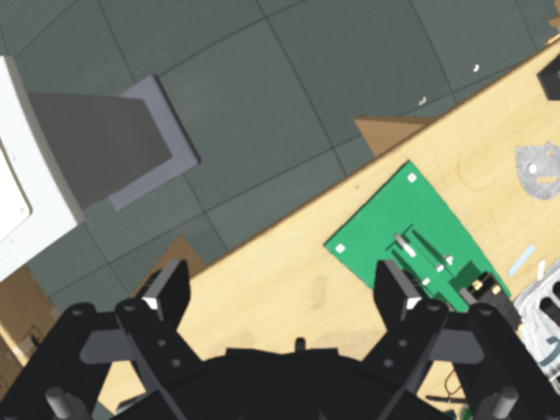

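The scene view shows the spanner with its head at about (248,222) and grip end at (182,247), and the nut at (370,257). The ferrule (265,188), pot (302,187) and glue (232,170) stand behind them. Next I'll enlarge the crops and measure.

```bash
cat > h.py <<'E'
import numpy as np, cv2
from workcell import bot, eyes, job
from scipy.spatial.transform import Rotation as Rn
def ray(c,u,v,pose=None):
    K=c["K"]; x=(u-K[0,2])/K[0,0]; y=(v-K[1,2])/K[1,1]
    if c.get("T_tool_cam") is not None:
        r=np.hypot(x,y); d=np.array([x/r*np.sin(r),y/r*np.sin(r),np.cos(r)]) if r>1e-9 else np.array([0,0,1.])
        T=c["T_tool_cam"]; p,q=pose; Rt=Rn.from_quat(q).as_matrix()
        return Rt@T[:3,3]+p, Rt@T[:3,:3]@d
    d=np.array([x,y,1.]); return -c["R"].T@c["t"], c["R"].T@d
def onz(c,u,v,z,pose=None):
    o,d=ray(c,u,v,pose); return o+d*(z-o[2])/d[2]
def proj(c,X,pose=None):
    X=np.asarray(X,float)
    if c.get("T_tool_cam") is not None:
        p,q=pose; Xt=Rn.from_quat(q).as_matrix().T@(X-p); T=c["T_tool_cam"]; Xc=T[:3,:3].T@(Xt-T[:3,3])
        th=np.arctan2(np.hypot(*Xc[:2]),Xc[2]); n=np.hypot(*Xc[:2])
        return Xc[:2]/n*th*c["K"][0,0]+c["K"][:2,2]
    Xc=c["R"]@X+c["t"]; return (c["K"]@(Xc/Xc[2]))[:2]
def shot(n):
    o=bot.get_obs(); c=eyes.camera(n); return c,(o["eef_pos"],o["tool_rot"])
def crop(c,u0,v0,u1,v1,s,name):
    im=cv2.resize(c["color"][v0:v1,u0:u1,::-1],None,fx=s,fy=s,interpolation=cv2.INTER_CUBIC)
    cv2.imwrite("pics/"+name,im)
E
python3 - <<'E'
from h import *
c=cv2.imread("pics/scene0.png"); a=cv2.resize(c[200:270,170:290],None,fx=6,fy=6,interpolation=2); cv2.imwrite("pics/s_sp.png",a)
cv2.imwrite("pics/s_nut.png",cv2.resize(c[205:345,290:440],None,fx=4,fy=4,interpolation=2))
c=cv2.imread("pics/side0.png"); cv2.imwrite("pics/d_sp.png",cv2.resize(c[255:330,235:335],None,fx=6,fy=6,interpolation=2))
cv2.imwrite("pics/d_nut.png",cv2.resize(c[175:245,255:385],None,fx=6,fy=6,interpolation=2))
E
```

```text
(no output)
```

View pics/s_sp.png

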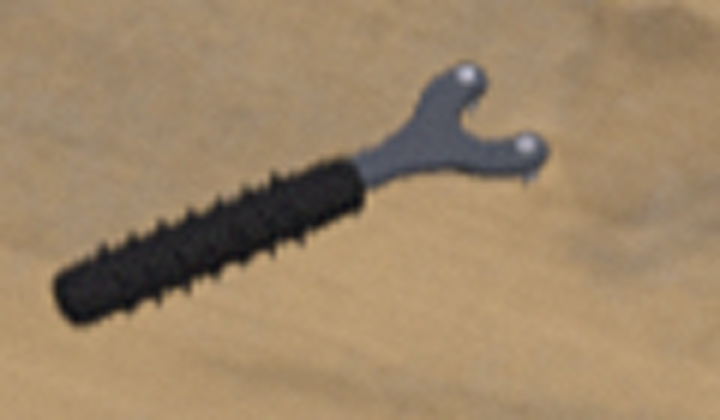

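View pics/s_nut.png

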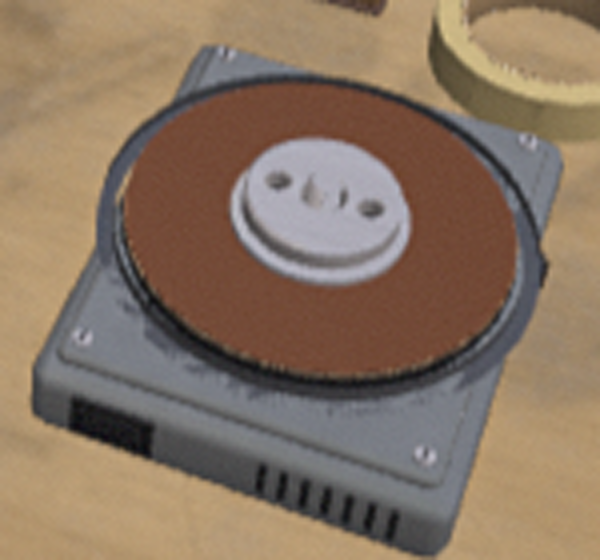

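View pics/d_sp.png

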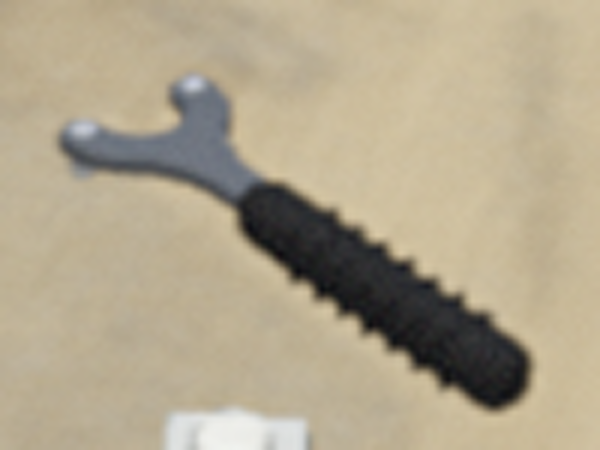

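View pics/d_nut.png

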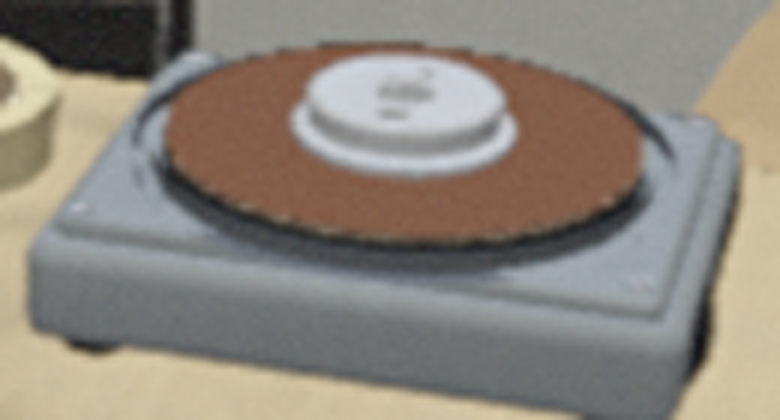

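Run:
```python
from h import *
s,_=shot("scene"); d,_=shot("side")
print("scene holes",onz(s,359.5-.3,250-.3,.069),onz(s,382.75-.3,257-.3,.069))
print("side holes",onz(d,393/6+255,113/6+175,.069), onz(d,427/6+255,73/6+175,.07))
print("scene pins",onz(s,247.4,212,.013),onz(s,257.4,224,.013))
print("side pins",onz(d,249-.3,276.3,.013),onz(d,266.7,268.6,.013))
for n,c in (("scene",s),("side",d)):
    hsv=cv2.cvtColor(c["color"],cv2.COLOR_RGB2HSV)
    roi=(290,205,440,345) if n=="scene" else (255,175,385,245)
    m=np.zeros(hsv.shape[:2],np.uint8); u0,v0,u1,v1=roi
    m[v0:v1,u0:u1]=((hsv[v0:v1,u0:u1,1]>105)&((hsv[v0:v1,u0:u1,0]<14)|(hsv[v0:v1,u0:u1,0]>170))&(hsv[v0:v1,u0:u1,2]<170)).astype(np.uint8)
    cs,_=cv2.findContours(m,0,1); k=max(cs,key=cv2.contourArea)
    P=np.array([onz(c,u,v,.056)[:2] for u,v in k[:,0]],np.float32)
    A=np.c_[P,np.ones(len(P))]; q=np.linalg.lstsq(A,(P**2).sum(1),rcond=None)[0]; ce=q[:2]/2; r=np.sqrt(q[2]+ce@ce)
    print(n,"disc",ce,r,len(k), cv2.boundingRect(k))
    # grip black mask
    roi=(170,200,290,270) if n=="scene" else (270,275,330,325)
    u0,v0,u1,v1=roi; m=np.zeros(hsv.shape[:2],np.uint8); m[v0:v1,u0:u1]=(hsv[v0:v1,u0:u1,2]<60)
    cs,_=cv2.findContours(m,0,1); k=max(cs,key=cv2.contourArea)
    P=np.array([onz(c,u,v,.008)[:2] for u,v in k[:,0]],np.float32)
    R=cv2.minAreaRect(P*1000);print(n,"grip",R, )
    # bystanders
# housing edges top corners scene screws
for u,v in [(228/4,55/4),(527/4,142/4),(425/4,455/4),(84/4,337/4)]: print("screw",onz(s,290+u,205+v,.045))
print("ferr",onz(s,265,193.5,0),"pot",onz(s,302,194,0),"glue",onz(s,232,180,0))
```

```text
scene holes [0.54036779 0.09094588 0.069     ] [0.54547588 0.05512375 0.069     ]
side holes [0.54198255 0.08474317 0.069     ] [0.54252224 0.05165935 0.07      ]
scene pins [0.57173972 0.3204842  0.013     ] [0.55488783 0.28770565 0.013     ]
side pins [0.57314301 0.31608827 0.013     ] [0.5578498  0.28324915 0.013     ]
scene disc [0.54210686 0.07343664] 0.07335837529732671 243 (321, 226, 98, 73)
scene grip ((479.5957946777344, 345.9276428222656), (23.997987747192383, 95.79058837890625), 63.93304443359375)
side disc [0.54540848 0.06698559] 0.0642498718559118 236 (283, 183, 78, 31)
side grip ((481.266357421875, 341.74896240234375), (23.643827438354492, 102.44637298583984), 61.62242889404297)
screw [0.61763511 0.14641181 0.045     ]
screw [0.63442036 0.02082878 0.045     ]
screw [ 0.46872719 -0.00148532  0.045     ]
screw [0.45231151 0.12490602 0.045     ]
ferr [0.64514276 0.32998505 0.        ] pot [0.68131748 0.26849499 0.        ] glue [0.64574432 0.40840683 0.        ]
```

```bash
cat >> h.py <<'E'
def plan(target, heading=None, cmd=None):
    """heading: world yaw of -tool x (spanner x direction). prints travel, dr in tool axes"""
    o=bot.get_obs(); p=o["eef_pos"];R=Rn.from_quat(o["tool_rot"])
    print("clock",round(o["clock"],2),"tcp",p.round(4),"w",round(o["grip_width"],4),"F",o["ft_force"].round(2),"T",o["ft_torque"].round(3))
    x=-R.as_matrix()[:,0]; h=np.arctan2(x[1],x[0]); print("heading now",round(h,4))
    if heading is None: heading=h
    Rt=np.c_[[-np.cos(heading),-np.sin(heading),0],[-np.sin(heading),np.cos(heading),0],[0,0,-1]]
    print("travel",R.inv().apply(np.array(target)-p).round(4),"dr",(R.inv()*Rn.from_matrix(Rt)).as_rotvec().round(4))
E
python3 - <<'E'
from h import *
plan([.487,.340,.15],-.47)
s,_=shot("scene")
for u,v in [(158,168),(92,268),(128,140),(20,265)]: print(onz(s,u,v,0.0))
E
```

```text
clock 0.25 tcp [0.2253 0.446  0.2309] w 0.0853 F [ 0.18 -0.08 -0.03] T [ 0.017  0.007 -0.041]
heading now -0.4678
travel [-0.2814  0.0235  0.0808] dr [-0.001   0.      0.0022]
[0.59830421 0.56019873 0.        ]
[0.33521787 0.46962788 0.        ]
[0.64060014 0.68454799 0.        ]
[0.27733057 0.57611543 0.        ]
```

```bash
python3 -m crank '{"dr":[[0,0,0],[0,0,0],[0,0,0],[0,0,0],[0,0,0],[0,0,0],[0,0,0]],"travel":[[-0.06,0.005,0.01],[-0.12,0.01,0.025],[-0.18,0.015,0.045],[-0.24,0.02,0.065],[-0.281,0.0235,0.081],[-0.281,0.0235,0.081],[-0.281,0.0235,0.081]],"hand":[0.06,0.05,0.05,0.05,0.05,0.05,0.05]}'
python3 - <<'E'
from h import *
c,p=shot("wrist"); print(p); cv2.imwrite("pics/w1.png",c["color"][:,:,::-1])
E
```

```text
clock: 1.18
eef_pos: [0.4865, 0.3405, 0.1501]
tool_rot: [0.232, 0.973, -0.0, -0.0]
ft_force: [0.1, -0.1, -0.1]
grip_width: 0.0499
(array([0.48645399, 0.34048884, 0.15010334]), array([ 2.31894984e-01,  9.72740677e-01, -2.19337427e-04, -4.93488254e-04]))
```

View pics/w1.png

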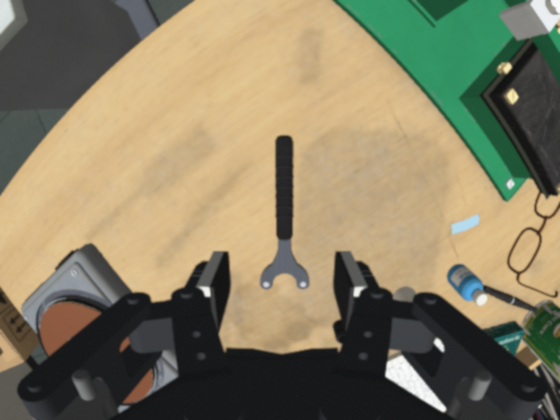

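The spanner runs straight up the wrist image. Its grip spans (285,136) to (285,238), the rivets are near (266,284) and (303,284), and the fingers straddle it with room on both sides.

Run:
```python
from h import *
c,p=shot("wrist")
g=cv2.cvtColor(c["color"],cv2.COLOR_RGB2GRAY)
m=np.zeros_like(g); m[125:245,260:310]=(g[125:245,260:310]<60)*255
cs,_=cv2.findContours(m,0,1);k=max(cs,key=cv2.contourArea)
P=np.array([onz(c,u,v,.010,p)[:2] for u,v in k[:,0]],np.float32)*1000
R=cv2.minAreaRect(P);print(R)
mm=np.zeros_like(g); mm[275:292,258:312]=(g[275:292,258:312]>185)*255
n,l,st,ce=cv2.connectedComponentsWithStats(mm)
for i in range(1,n): print(st[i],ce[i],onz(c,*ce[i],.013,p))
crop(c,240,125,330,300,4,"w1c.png")
```

```text
((480.9967041015625, 345.18548583984375), (13.723326683044434, 93.23240661621094), 63.257625579833984)
[275 275  17  17 173] [283.0982659  283.24277457] [0.56419965 0.30291152 0.013     ]
[264 283   4   4  13] [265.38461538 284.38461538] [0.55757851 0.28674868 0.013     ]
[300 283   5   4  12] [302.         284.16666667] [0.57360971 0.31898804 0.013     ]
```

View pics/w1c.png

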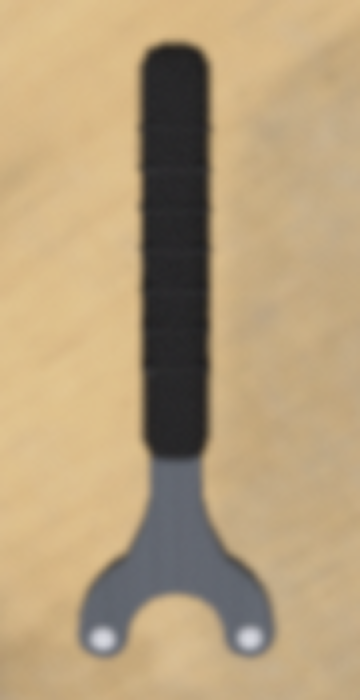

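Run:
```python
from h import *
plan([.487,.3421,.004],-.464)
```

```text
clock 1.27 tcp [0.4861 0.3413 0.151 ] w 0.0502 F [-0.25 -0.44  0.04] T [-0.017  0.031  0.055]
heading now -0.4663
travel [-0.0005  0.001   0.147 ] dr [ 0.0007  0.0001 -0.0023]
```

```bash
python3 -m crank '{"dr":[[0,0,0],[0,0,0],[0,0,0],[0,0,0],[0,0,0],[0,0,0],[0,0,0]],"travel":[[-0.0005,0.0013,0.04],[-0.0005,0.0013,0.08],[-0.0005,0.0013,0.115],[-0.0005,0.0013,0.135],[-0.0005,0.0013,0.146],[-0.0005,0.0013,0.146],[-0.0005,0.0013,0.146]],"hand":[0.04,0.04,0.04,0.04,0.04,0.04,0.04]}'
python3 -m crank '{"dr":[[0,0,0],[0,0,0],[0,0,0],[0,0,0],[0,0,0],[0,0,0]],"travel":[[0,0,0],[0,0,0],[0,0,0],[0,0,0],[0,0,0],[0,0,0]],"hand":[0.025,0.01,0.005,0.005,0.005,0.005]}'
```

```text
clock: 2.15
eef_pos: [0.4885, 0.3424, 0.0057]
tool_rot: [0.232, 0.973, 0.001, 0.001]
ft_force: [-0.2, -0.1, 0.2]
grip_width: 0.0399
clock: 2.9
eef_pos: [0.4886, 0.342, 0.0055]
tool_rot: [0.232, 0.973, 0.001, 0.001]
ft_force: [-0.4, -0.2, 5.8]
grip_width: 0.0135
```

```bash
python3 -m crank '{"dr":[[0,0,0],[0,0,0],[0,0,0],[0,0,0],[0,0,0],[0,0,0],[0,0,0]],"travel":[[0,0,-0.01],[0,0,-0.04],[0,0,-0.08],[0,0,-0.12],[0,0,-0.145],[0,0,-0.145],[0,0,-0.145]],"hand":[0.005,0.005,0.005,0.005,0.005,0.005,0.005]}'
python3 - <<'E'
from h import *
plan([.488,.342,.15])
c,p=shot("wrist"); cv2.imwrite("pics/w2.png",c["color"][:,:,::-1])
s,_=shot("side");crop(s,180,120,400,320,3,"d2.png")
c,p=shot("scene");crop(c,120,90,340,260,3,"s2.png")
E
```

```text
clock: 3.78
eef_pos: [0.4871, 0.3409, 0.1479]
tool_rot: [0.232, 0.973, -0.001, -0.001]
ft_force: [-0.9, 0.0, -1.8]
grip_width: 0.0135
clock 3.77 tcp [0.4871 0.3409 0.1479] w 0.0135 F [-0.91  0.01 -1.83] T [-0.02   0.025  0.013]
heading now -0.4679
travel [-0.0003  0.0014 -0.0021] dr [-0.0022 -0.0012  0.    ]
```

View pics/w2.png

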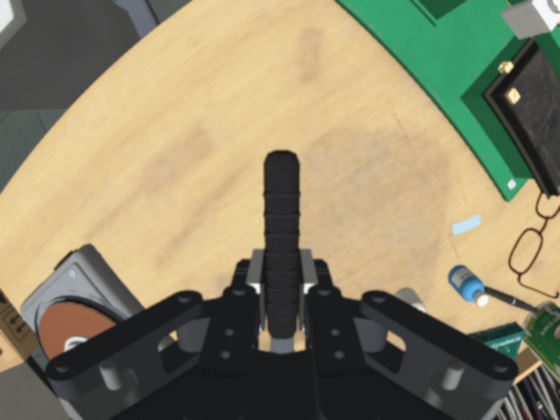

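View pics/d2.png

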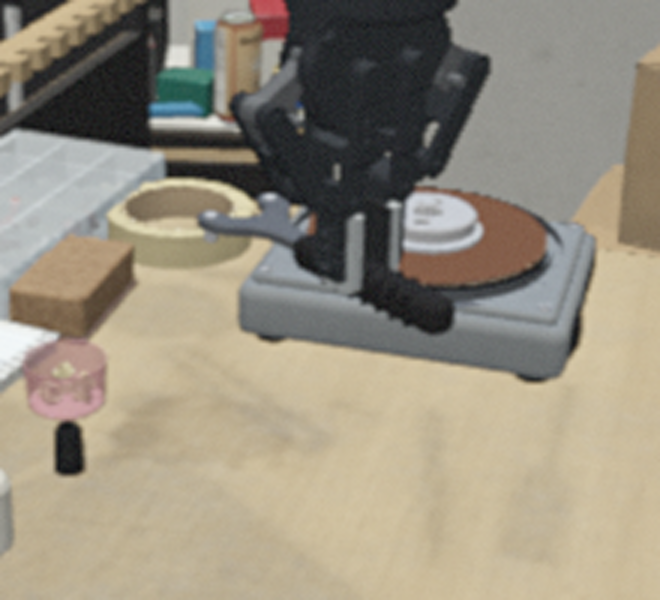

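View pics/s2.png

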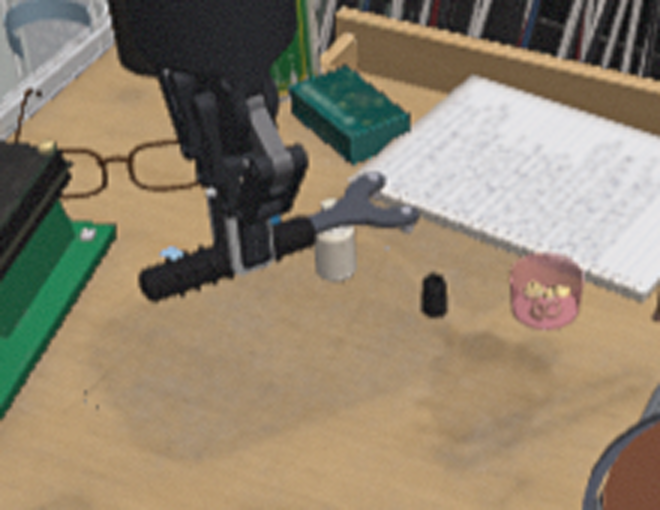

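```bash
cat >> h.py <<'E'
def tri(cs):
    A=np.zeros((3,3));b=np.zeros(3);L=[]
    for c,u,v,*p in cs:
        o,d=ray(c,u,v,*p); d=d/np.linalg.norm(d); M=np.eye(3)-np.outer(d,d); A+=M;b+=M@o; L.append((M,o))
    X=np.linalg.solve(A,b); return X,[np.linalg.norm(M@(X-o)) for M,o in L]
E
python3 - <<'E'
from h import *
s,_=shot("scene"); d,_=shot("side")
# sanity nut centre: disc / and holes
print("R",tri([(s,244.6,150),(d,270,187.6)]))
print("L?",tri([(s,256,161),(d,250,192.5)]))
print("pair2",tri([(s,244.6,150),(d,250,192.5)]),tri([(s,256,161),(d,270,187.6)]))
print("end",tri([(s,120+150/3,90+287/3),(d,180+440/3,120+312/3)]))
# ground truth pairing from bench
print("bench",tri([(s,247.4,212),(d,248.7,276.3)]),tri([(s,257.4,224),(d,266.7,268.6)]))
E
```

```text
R (array([0.54797256, 0.30428808, 0.16484951]), [np.float64(0.004353578098359268), np.float64(0.004353578098359266)])
L? (array([0.57615262, 0.29776972, 0.14032289]), [np.float64(0.0060244288791282945), np.float64(0.006024428879128287)])
pair2 (array([0.56965852, 0.31730255, 0.15321741]), [np.float64(0.0011231547247304075), np.float64(0.0011231547247303566)]) (array([0.55366511, 0.28499378, 0.15267467]), [np.float64(0.00021470360818649637), np.float64(0.00021470360818646563)])
end (array([0.43831327, 0.36171808, 0.1514182 ]), [np.float64(0.0016885338533624858), np.float64(0.0016885338533624732)])
bench (array([0.57094163, 0.31947865, 0.01490446]), [np.float64(0.0006739335584280032), np.float64(0.0006739335584279552)]) (array([0.55513603, 0.28709879, 0.0146829 ]), [np.float64(0.0012918361247537728), np.float64(0.0012918361247537956)])
```

Run:
```python
from h import *
plan([.627,.085,.22],.14)
```

```text
clock 4.03 tcp [0.4873 0.341  0.1479] w 0.0136 F [-0.34 -0.03 -1.82] T [0.013 0.021 0.039]
heading now -0.4678
travel [-0.2401 -0.1657 -0.072 ] dr [-0.0019 -0.0019 -0.6078]
```

```bash
python3 -m crank '{"dr":[[0,0,-0.05],[0,0,-0.15],[0,0,-0.25],[0,0,-0.35],[0,0,-0.45],[0,0,-0.54],[0,0,-0.608],[0,0,-0.608],[0,0,-0.608],[0,0,-0.608]],"travel":[[-0.01,-0.007,-0.02],[-0.04,-0.028,-0.05],[-0.08,-0.055,-0.072],[-0.12,-0.083,-0.072],[-0.16,-0.11,-0.072],[-0.20,-0.138,-0.072],[-0.23,-0.159,-0.072],[-0.24,-0.166,-0.072],[-0.24,-0.166,-0.072],[-0.24,-0.166,-0.072]],"hand":[0.005,0.005,0.005,0.005,0.005,0.005,0.005,0.005,0.005,0.005]}'
python3 - <<'E'
from h import *
plan([.627,.085,.22],.14)
c,p=shot("wrist"); cv2.imwrite("pics/w3.png",c["color"][:,:,::-1]); print(p)
E
```

```text
clock: 5.28
eef_pos: [0.6267, 0.0863, 0.2211]
tool_rot: [-0.071, 0.998, 0.0, -0.0]
ft_force: [0.1, -0.1, -2.0]
grip_width: 0.014
clock 5.28 tcp [0.6267 0.0863 0.2211] w 0.014 F [ 0.15 -0.11 -1.99] T [ 0.006 -0.003  0.032]
heading now 0.1413
travel [-0.0001 -0.0013  0.0011] dr [ 0.0005 -0.0007  0.0013]
(array([0.626693  , 0.08629972, 0.22108831]), array([-7.06024857e-02,  9.97504427e-01,  2.39508935e-04, -3.87082584e-04]))
```

View pics/w3.png

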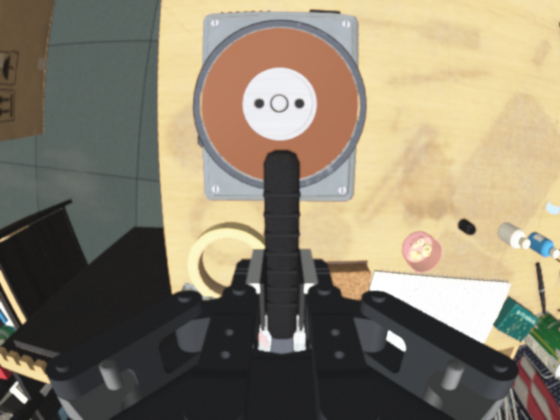

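The view is clear: the nut is centred at (279,103), with its holes at about (259,103) and (299,103). The sander's long axis runs up the image.

Run:
```python
from h import *
L=[]
for i in range(2):
    c,p=shot("wrist")
    g=cv2.cvtColor(c["color"],cv2.COLOR_RGB2GRAY)
    m=np.zeros_like(g); m[94:113,250:309]=(g[94:113,250:309]<110)*255
    n,l,st,ce=cv2.connectedComponentsWithStats(m)
    H=[onz(c,*ce[j],.069,p) for j in range(1,n) if st[j][4]>25]
    print([(st[j],ce[j].round(2)) for j in range(1,n)]); print(np.round(H,4))
    if len(H)==2: 
        v=H[1]-H[0];print("mid",(H[0]+H[1])/2,"sep",np.linalg.norm(v),"heading",np.arctan2(v[1],v[0])-np.pi/2)
    hsv=cv2.cvtColor(c["color"],cv2.COLOR_RGB2HSV)
    m=((hsv[...,1]>105)&((hsv[...,0]<14)|(hsv[...,0]>170))).astype(np.uint8); m[190:]=0;m[:,:180]=0;m[:,380:]=0
    cs,_=cv2.findContours(m,0,1); k=max(cs,key=cv2.contourArea)
    P=np.array([onz(c,u,v,.056,p)[:2] for u,v in k[:,0] if not(v>140 and 255<u<310)])
    A=np.c_[P,np.ones(len(P))]; q=np.linalg.lstsq(A,(P**2).sum(1),rcond=None)[0]; ce=q[:2]/2; print("disc",ce,np.sqrt(q[2]+ce@ce))
    # nut white
    m=((hsv[...,1]<40)&(g>180)).astype(np.uint8);m[:60]=0;m[145:]=0;m[:,:235]=0;m[:,325:]=0
    cs,_=cv2.findContours(m,0,1); k=max(cs,key=cv2.contourArea)
    P=np.array([onz(c,u,v,.063,p)[:2] for u,v in k[:,0]])
    A=np.c_[P,np.ones(len(P))]; q=np.linalg.lstsq(A,(P**2).sum(1),rcond=None)[0]; ce=q[:2]/2; print("nut",ce,np.sqrt(q[2]+ce@ce))
    for u,v in [(214,22),(345.5,22),(343.5,190),(215.5,189)]: print("screw",onz(c,u,v,.045,p).round(4))
crop(c,190,0,370,205,3,"w3c.png")
```

```text
[(array([255, 100,   8,   7,  49], dtype=int32), array([258.69, 103.06])), (array([295, 100,   8,   8,  48], dtype=int32), array([298.83, 103.06]))]
[[0.5468 0.0543 0.069 ]
 [0.5418 0.0899 0.069 ]]
mid [0.5442829  0.07208174 0.069     ] sep 0.035897332432284504 heading 0.13949641017976466
disc [0.54428991 0.07231029] 0.07299138330910607
nut [0.54431479 0.07230459] 0.03335726304131471
screw [ 0.4681 -0.0034  0.045 ]
screw [0.4502 0.1247 0.045 ]
screw [0.6196 0.1491 0.045 ]
screw [0.6369 0.0198 0.045 ]
[(array([255, 100,   8,   7,  48], dtype=int32), array([258.75, 103.  ])), (array([295, 100,   8,   7,  47], dtype=int32), array([298.83, 102.98]))]
[[0.5468 0.0544 0.069 ]
 [0.5418 0.0899 0.069 ]]
mid [0.54428949 0.07210769 0.069     ] sep 0.035855989594188155 heading 0.1402833072037586
disc [0.54423335 0.07230888] 0.0729894000306078
nut [0.54431821 0.07231243] 0.0333508801253274
screw [ 0.4682 -0.0034  0.045 ]
screw [0.4502 0.1247 0.045 ]
screw [0.6197 0.1491 0.045 ]
screw [0.637  0.0198 0.045 ]
```

View pics/w3c.png

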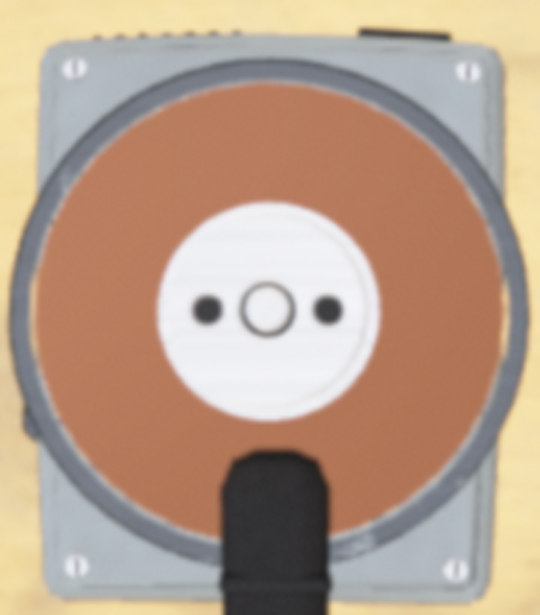

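Run:
```python
from h import *
plan([.4588,.0601,.11],.14)
```

```text
clock 5.42 tcp [0.6268 0.0864 0.2215] w 0.0139 F [-0.09 -0.25 -1.54] T [0.063 0.03  0.013]
heading now 0.142
travel [ 0.1701 -0.0023  0.1115] dr [0.0002 0.     0.002 ]
```

```bash
python3 -m crank '{"dr":[[0,0,0.002],[0,0,0.002],[0,0,0.002],[0,0,0.002],[0,0,0.002],[0,0,0.002],[0,0,0.002],[0,0,0.002],[0,0,0.002]],"travel":[[0.03,0,0],[0.07,0,0.0],[0.11,-0.001,0.02],[0.15,-0.002,0.05],[0.17,-0.002,0.08],[0.17,-0.002,0.1],[0.17,-0.002,0.111],[0.17,-0.002,0.111],[0.17,-0.002,0.111]],"hand":[0.005,0.005,0.005,0.005,0.005,0.005,0.005,0.005,0.005]}'
python3 - <<'E'
from h import *
plan([.4588,.0601,.11],.14)
c,p=shot("scene"); crop(c,240,130,460,310,3.6,"s4.png")
c,p=shot("side"); crop(c,250,120,400,240,5,"d4.png")
E
```

```text
clock: 6.55
eef_pos: [0.4602, 0.0597, 0.1111]
tool_rot: [-0.069, 0.998, 0.0, 0.001]
ft_force: [0.5, 0.2, -1.4]
grip_width: 0.0138
clock 6.55 tcp [0.4602 0.0597 0.1111] w 0.0138 F [ 0.51  0.21 -1.4 ] T [ 0.023  0.031 -0.026]
heading now 0.1386
travel [0.0013 0.0006 0.0011] dr [-0.      0.0017 -0.0014]
```

View pics/s4.png

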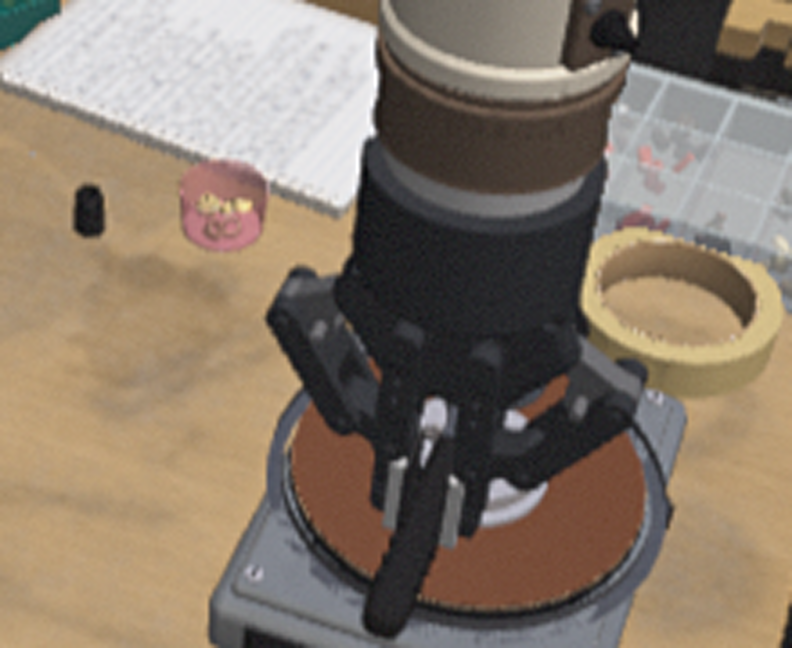

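View pics/d4.png

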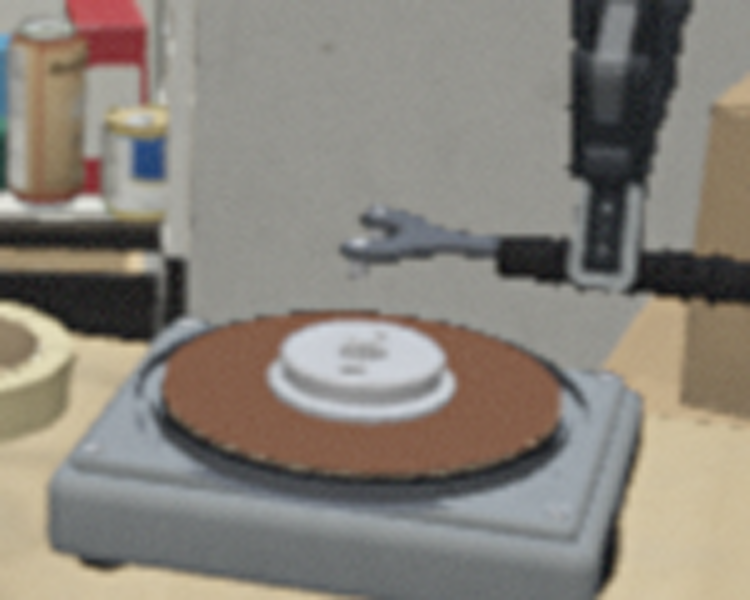

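Run:
```python
from h import *
c,_=shot("side")
h=.14; ax=np.array([np.cos(h),np.sin(h)]); le=np.array([-ax[1],ax[0]])
n=np.array([.5443,.0721])
for s in (1,-1): print("hole",s,proj(c,[*(n+s*.018*le),.069]), "obs near 320.5,193.8 / 326,187")
o=bot.get_obs(); t=o["eef_pos"]
hd=t[:2]+.0863*ax
print("pred head",hd,"nut",n)
for z in (.105,.1,.095):
  for s in (1,-1): print(z,s,proj(c,[*(hd+s*.018*le),z+.013]))
```

```text
hole 1 [319.64503462 194.84329108] obs near 320.5,193.8 / 326,187
hole -1 [323.52856989 187.7349831 ] obs near 320.5,193.8 / 326,187
pred head [0.54547439 0.07153742] nut [0.5443 0.0721]
0.105 1 [320.6377656  169.49291867]
0.105 -1 [324.56621987 163.05705954]
0.1 1 [320.48246433 172.10610521]
0.1 -1 [324.40761794 165.60017181]
0.095 1 [320.32783711 174.70794986]
0.095 -1 [324.2496824  168.13259879]
```

```bash
cat >> h.py <<'E'
N=np.array([.5443,.0721])
def avg(k=5):
    P=[];H=[];F=[];T=[]
    for i in range(k):
        o=bot.get_obs();P.append(o["eef_pos"]);x=-Rn.from_quat(o["tool_rot"]).as_matrix()[:,0];H.append(np.arctan2(x[1],x[0]));F.append(o["ft_force"]);T.append(o["ft_torque"])
        eyes.camera("side")
    P=np.array(P);print("clock",round(o["clock"],2),"tcp",P.mean(0).round(5),"sd",P.std(0).round(5),"head",np.mean(H).round(4),"F",np.mean(F,0).round(2),"sd",np.std(F,0).round(2),"T",np.mean(T,0).round(3),"w",round(o["grip_width"],4))
    return P.mean(0),np.mean(H),np.mean(F,0),np.mean(T,0)
E
python3 - <<'E'
from h import *
p,h,F,T=avg(6); ax=np.array([np.cos(h),np.sin(h)]); d=N-(p[:2]+.0863*ax); print("tool travel x,y",-d@ax, d@[-ax[1],ax[0]])
E
```

```text
clock 6.95 tcp [0.45964 0.0594  0.11073] sd [2.3e-04 5.0e-05 1.9e-04] head 0.1382 F [-0.19  0.13 -1.51] sd [0.46 0.3  0.44] T [-0.015  0.046 -0.007] w 0.0138
tool travel x,y 0.0006963073679061528 0.0009149827505508971
```

```bash
python3 -m crank '{"dr":[[0,0,-0.002],[0,0,-0.002],[0,0,-0.002],[0,0,-0.002],[0,0,-0.002],[0,0,-0.002]],"travel":[[0.0007,0.0009,0.01],[0.0007,0.0009,0.02],[0.0007,0.0009,0.026],[0.0007,0.0009,0.029],[0.0007,0.0009,0.031],[0.0007,0.0009,0.031]],"hand":[0.005,0.005,0.005,0.005,0.005,0.005]}'
python3 - <<'E'
from h import *
p,h,F,T=avg(4); ax=np.array([np.cos(h),np.sin(h)]); d=N-(p[:2]+.0863*ax); print("tool travel x,y",-d@ax, d@[-ax[1],ax[0]])
c,p=shot("side"); crop(c,290,150,370,215,8,"d5.png")
E
```

```text
clock: 7.75
eef_pos: [0.4585, 0.0602, 0.0793]
tool_rot: [-0.07, 0.998, 0.0, 0.0]
ft_force: [-0.4, 0.0, -1.3]
grip_width: 0.0134
clock 7.9 tcp [0.45857 0.06017 0.07946] sd [6.e-05 1.e-05 9.e-05] head 0.1402 F [-0.04 -0.13 -1.33] sd [0.36 0.28 0.3 ] T [0.017 0.022 0.002] w 0.0134
tool travel x,y -0.00025300167188905756 -0.0001691581915655331
```

View pics/d5.png

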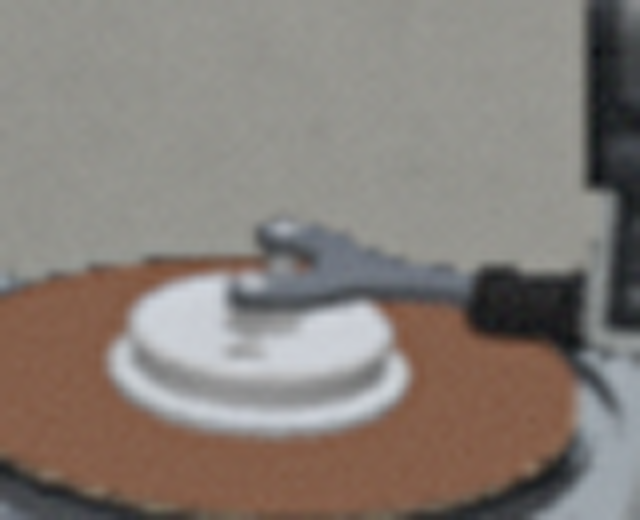

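The near pin hangs directly above its hole (pin at about (240,315), hole at (245,350) in the crop). I'll feel down slowly.

```bash
python3 -m crank '{"dr":[[0,0,0],[0,0,0],[0,0,0],[0,0,0]],"travel":[[0,0,0.001],[0,0,0.002],[0,0,0.003],[0,0,0.004]],"hand":[0.005,0.005,0.005,0.005]}'
python3 -m crank '{"dr":[[0,0,0],[0,0,0],[0,0,0]],"travel":[[0,0,0.001],[0,0,0.002],[0,0,0.003]],"hand":[0.005,0.005,0.005]}'
python3 - <<'E'
from h import *
avg(4)
E
```

```text
clock: 8.5
eef_pos: [0.4583, 0.0602, 0.0752]
tool_rot: [-0.07, 0.998, -0.0, -0.0]
ft_force: [0.2, -0.3, -2.0]
grip_width: 0.0136
clock: 8.88
eef_pos: [0.4584, 0.0602, 0.0722]
tool_rot: [-0.07, 0.998, 0.0, 0.0]
ft_force: [-0.1, 0.1, -0.6]
grip_width: 0.0136
clock 9.03 tcp [0.45832 0.06014 0.07219] sd [4.e-05 1.e-05 5.e-05] head 0.1402 F [-0.35  0.13 -1.47] sd [0.35 0.24 0.62] T [-0.005  0.081 -0.   ] w 0.0137
```

```bash
python3 -m crank '{"dr":[[0,0,0],[0,0,0],[0,0,0]],"travel":[[0,0,0.0008],[0,0,0.0016],[0,0,0.0024]],"hand":[0.005,0.005,0.005]}'
python3 -m crank '{"dr":[[0,0,0],[0,0,0]],"travel":[[0,0,0.0006],[0,0,0.0012]],"hand":[0.005,0.005]}'
python3 - <<'E'
from h import *
avg(4)
c,p=shot("side"); crop(c,290,150,370,215,8,"d6.png")
E
```

```text
clock: 9.45
eef_pos: [0.4583, 0.0602, 0.0698]
tool_rot: [-0.07, 0.998, -0.0, -0.0]
ft_force: [-0.1, -0.5, -1.4]
grip_width: 0.0132
clock: 9.7
eef_pos: [0.4584, 0.0601, 0.0687]
tool_rot: [-0.07, 0.998, -0.0, 0.0]
ft_force: [-0.4, -0.6, -1.2]
grip_width: 0.0134
clock 9.85 tcp [0.45836 0.06014 0.06865] sd [2.e-05 1.e-05 4.e-05] head 0.1402 F [-0.02 -0.19 -1.7 ] sd [0.43 0.44 0.45] T [-0.017  0.046  0.02 ] w 0.0138
```

View pics/d6.png

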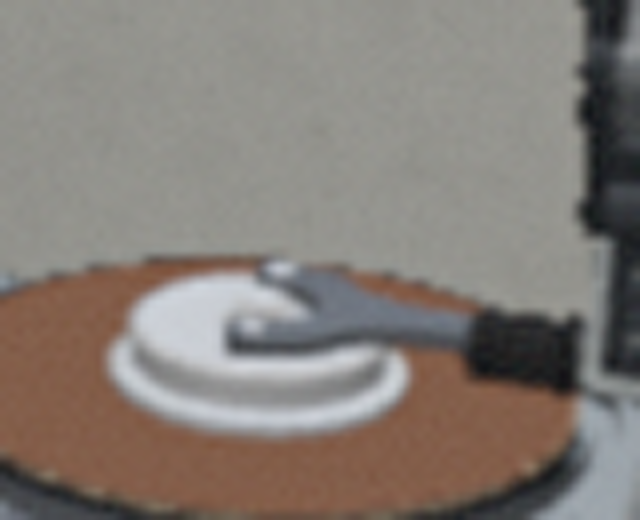

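```bash
python3 -m crank '{"dr":[[0,0,0],[0,0,0]],"travel":[[0,0,0.0003],[0,0,0.0006]],"hand":[0.005,0.005]}'
python3 - <<'E'
from h import *
p,h,F,T=avg(4)
p=np.array([.45836,.06014,.068]);h=.1402
# arc displacements about nut for clockwise turn a, in present tool frame
r=p[:2]-N
Rt=Rn.from_quat(bot.get_obs()["tool_rot"]).as_matrix()
ax=np.array([np.cos(h),np.sin(h)]);le=np.array([-ax[1],ax[0]])
print(np.linalg.norm(r))
for a in np.arange(.05,.85,.05):
    M=np.array([[np.cos(a),np.sin(a)],[-np.sin(a),np.cos(a)]])
    d=M@r-r; print(round(a,2),"travel",np.round([-d@ax,d@le],4),"dr z",round(a,2))
E
```

```text
clock: 10.2
eef_pos: [0.4584, 0.0601, 0.0681]
tool_rot: [-0.07, 0.998, -0.0, 0.0]
ft_force: [-0.4, -0.4, -2.1]
grip_width: 0.0135
clock 10.35 tcp [0.45837 0.06016 0.06807] sd [2.e-05 1.e-05 2.e-05] head 0.1402 F [-0.03 -0.25 -1.35] sd [0.42 0.61 0.58] T [ 0.009  0.039 -0.007] w 0.0137
0.08676822690363105
0.05 travel [-0.0001  0.0043] dr z 0.05
0.1 travel [-0.0005  0.0087] dr z 0.1
0.15 travel [-0.001  0.013] dr z 0.15
0.2 travel [-0.0018  0.0172] dr z 0.2
0.25 travel [-0.0027  0.0215] dr z 0.25
0.3 travel [-0.0039  0.0256] dr z 0.3
0.35 travel [-0.0053  0.0297] dr z 0.35
0.4 travel [-0.0069  0.0338] dr z 0.4
0.45 travel [-0.0087  0.0377] dr z 0.45
0.5 travel [-0.0107  0.0416] dr z 0.5
0.55 travel [-0.0129  0.0453] dr z 0.55
0.6 travel [-0.0152  0.049 ] dr z 0.6
0.65 travel [-0.0178  0.0525] dr z 0.65
0.7 travel [-0.0205  0.0559] dr z 0.7
0.75 travel [-0.0234  0.0591] dr z 0.75
0.8 travel [-0.0264  0.0622] dr z 0.8
```

```bash
cat >> h.py <<'E'
def mom(k=5):
    p,h,F,T=avg(k); r=p[:2]-N
    print("Mz about nut (tcp ref)",round(T[2]+r[0]*F[1]-r[1]*F[0],3),"turn",round(.1402-h,4))
E
python3 -m crank '{"dr":[[0,0,0.025],[0,0,0.05],[0,0,0.075],[0,0,0.1],[0,0,0.125],[0,0,0.15]],"travel":[[0,0.0022,0],[-0.0001,0.0043,0],[-0.0003,0.0065,0],[-0.0005,0.0087,0],[-0.0007,0.0108,0],[-0.001,0.013,0]],"hand":[0.005,0.005,0.005,0.005,0.005,0.005]}'
python3 - <<'E'
from h import *
mom(5)
E
```

```text
clock: 11.15
eef_pos: [0.4586, 0.073, 0.0684]
tool_rot: [0.006, 1.0, -0.0, 0.001]
ft_force: [4.9, -2.7, -3.2]
grip_width: 0.0137
clock 11.35 tcp [0.45857 0.07301 0.0684 ] sd [1.e-05 5.e-05 1.e-05] head -0.0111 F [ 4.78 -2.46 -2.82] sd [0.45 0.36 0.42] T [-0.547 -0.926  0.092] w 0.0137
Mz about nut (tcp ref) 0.299 turn 0.1513
```

```bash
python3 -m crank '{"dr":[[0,0,0.04],[0,0,0.08],[0,0,0.12],[0,0,0.16],[0,0,0.2],[0,0,0.25],[0,0,0.3],[0,0,0.3]],"travel":[[-0.0003,0.0034,0],[-0.0006,0.0069,0],[-0.001,0.0104,0],[-0.0014,0.0138,0],[-0.0021,0.0172,0],[-0.003,0.0215,0],[-0.0042,0.0256,0],[-0.0042,0.0256,0]],"hand":[0.005,0.005,0.005,0.005,0.005,0.005,0.005,0.005]}'
python3 - <<'E'
from h import *
mom(4)
E
```

```text
clock: 12.4
eef_pos: [0.4625, 0.0983, 0.0682]
tool_rot: [0.154, 0.988, -0.001, 0.001]
ft_force: [3.7, -2.5, -1.7]
grip_width: 0.0134
clock 12.55 tcp [0.46247 0.09826 0.06823] sd [1.e-05 2.e-05 2.e-05] head -0.3097 F [ 4.18 -2.89 -2.18] sd [0.67 0.6  0.29] T [-0.678 -0.82   0.107] w 0.0138
Mz about nut (tcp ref) 0.234 turn 0.4499
```

```bash
python3 -m crank '{"dr":[[0,0,0.025],[0,0,0.05],[0,0,0.075],[0,0,0.1],[0,0,0.1]],"travel":[[0,0.0022,0],[-0.0001,0.0043,0],[-0.0003,0.0065,0],[-0.0005,0.0087,0],[-0.0005,0.0087,0]],"hand":[0.005,0.005,0.005,0.005,0.005]}'
python3 - <<'E'
from h import *
mom(6)
E
```

```text
clock: 13.22
eef_pos: [0.4654, 0.1062, 0.0682]
tool_rot: [0.203, 0.979, -0.001, 0.0]
ft_force: [4.0, -4.5, -1.7]
grip_width: 0.0133
clock 13.47 tcp [0.4654  0.10623 0.06818] sd [3.e-05 1.e-05 1.e-05] head -0.4096 F [ 3.94 -3.56 -1.61] sd [0.38 0.65 0.45] T [-0.729 -0.778  0.132] w 0.0136
Mz about nut (tcp ref) 0.279 turn 0.5498
```

Still at the running torque of about 0.3 N m. I'll take smaller steps from here.

```bash
python3 -m crank '{"dr":[[0,0,0.02],[0,0,0.03],[0,0,0.03]],"travel":[[0,0.0017,0],[0,0.0026,0],[0,0.0026,0]],"hand":[0.005,0.005,0.005]}'
python3 - <<'E'
from h import *
mom(6)
E
python3 -m crank '{"dr":[[0,0,0.01],[0,0,0.02],[0,0,0.02]],"travel":[[0,0.0009,0],[0,0.0017,0],[0,0.0017,0]],"hand":[0.005,0.005,0.005]}'
python3 - <<'E'
from h import *
mom(6)
E
```

```text
clock: 13.9
eef_pos: [0.4664, 0.1085, 0.0682]
tool_rot: [0.218, 0.976, -0.001, 0.0]
ft_force: [3.5, -4.6, -2.4]
grip_width: 0.0137
clock 14.15 tcp [0.46642 0.10854 0.06817] sd [2.e-05 1.e-05 1.e-05] head -0.4396 F [ 3.8  -3.76 -1.89] sd [0.32 0.59 0.39] T [-0.756 -0.792  0.154] w 0.014
Mz about nut (tcp ref) 0.308 turn 0.5798
clock: 14.58
eef_pos: [0.4671, 0.1101, 0.0682]
tool_rot: [0.228, 0.974, -0.001, 0.0]
ft_force: [4.3, -4.1, -1.4]
grip_width: 0.0134
clock 14.82 tcp [0.46716 0.11008 0.06818] sd [1.e-05 1.e-05 1.e-05] head -0.4596 F [ 4.07 -3.86 -2.07] sd [0.52 0.62 0.56] T [-0.759 -0.784  0.168] w 0.0137
Mz about nut (tcp ref) 0.311 turn 0.5998
```

```bash
for i in 1 ; do python3 -m crank '{"dr":[[0,0,0.01],[0,0,0.02],[0,0,0.02]],"travel":[[0,0.0009,0],[0,0.0017,0],[0,0.0017,0]],"hand":[0.005,0.005,0.005]}'; done
python3 - <<'E'
from h import *
mom(6)
E
python3 -m crank '{"dr":[[0,0,0.01],[0,0,0.02],[0,0,0.02]],"travel":[[0,0.0009,0],[0,0.0017,0],[0,0.0017,0]],"hand":[0.005,0.005,0.005]}'
python3 - <<'E'
from h import *
mom(6)
E
```

```text
clock: 15.25
eef_pos: [0.4679, 0.1116, 0.0682]
tool_rot: [0.237, 0.971, -0.001, 0.0]
ft_force: [4.0, -3.1, -2.4]
grip_width: 0.0135
clock 15.5 tcp [0.4679  0.1116  0.06816] sd [2.e-05 1.e-05 1.e-05] head -0.4796 F [ 3.72 -3.26 -2.05] sd [0.42 0.35 0.47] T [-0.762 -0.807  0.169] w 0.0139
Mz about nut (tcp ref) 0.271 turn 0.6198
clock: 15.92
eef_pos: [0.4687, 0.1131, 0.0682]
tool_rot: [0.247, 0.969, -0.001, 0.0]
ft_force: [3.6, -3.9, -2.3]
grip_width: 0.0138
clock 16.18 tcp [0.46868 0.11309 0.06817] sd [1.e-05 1.e-05 1.e-05] head -0.4995 F [ 3.4  -3.6  -2.11] sd [0.3  0.42 0.47] T [-0.729 -0.793  0.183] w 0.014
Mz about nut (tcp ref) 0.317 turn 0.6397
```

```bash
python3 -m crank '{"dr":[[0,0,0.01],[0,0,0.02],[0,0,0.02]],"travel":[[0,0.0009,0],[0,0.0017,0],[0,0.0017,0]],"hand":[0.005,0.005,0.005]}'
python3 - <<'E'
from h import *
mom(6)
E
python3 -m crank '{"dr":[[0,0,0.01],[0,0,0.02],[0,0,0.02]],"travel":[[0,0.0009,0],[0,0.0017,0],[0,0.0017,0]],"hand":[0.005,0.005,0.005]}'
python3 - <<'E'
from h import *
mom(6)
E
```

```text
clock: 16.6
eef_pos: [0.4695, 0.1146, 0.0681]
tool_rot: [0.257, 0.966, -0.001, 0.0]
ft_force: [5.1, -3.3, -2.3]
grip_width: 0.0137
clock 16.85 tcp [0.4695  0.1146  0.06816] sd [1.e-05 1.e-05 1.e-05] head -0.5195 F [ 4.35 -3.53 -2.01] sd [0.41 0.44 0.34] T [-0.749 -0.816  0.2  ] w 0.0135
Mz about nut (tcp ref) 0.279 turn 0.6597
clock: 17.27
eef_pos: [0.4704, 0.1161, 0.0682]
tool_rot: [0.267, 0.964, -0.001, 0.0]
ft_force: [4.5, -3.9, -2.3]
grip_width: 0.0137
clock 17.52 tcp [0.47035 0.11607 0.06817] sd [1.e-05 1.e-05 1.e-05] head -0.5395 F [ 3.84 -3.44 -2.2 ] sd [0.6  0.56 0.63] T [-0.726 -0.791  0.209] w 0.014
Mz about nut (tcp ref) 0.295 turn 0.6797
```

```bash
python3 -m crank '{"dr":[[0,0,0.01],[0,0,0.02],[0,0,0.02]],"travel":[[0,0.0009,0],[0,0.0017,0],[0,0.0017,0]],"hand":[0.005,0.005,0.005]}'
python3 - <<'E'
from h import *
mom(6)
E
python3 -m crank '{"dr":[[0,0,0.01],[0,0,0.02],[0,0,0.02]],"travel":[[0,0.0009,0],[0,0.0017,0],[0,0.0017,0]],"hand":[0.005,0.005,0.005]}'
python3 - <<'E'
from h import *
mom(6)
E
```

```text
clock: 17.95
eef_pos: [0.4712, 0.1175, 0.0682]
tool_rot: [0.276, 0.961, -0.001, 0.0]
ft_force: [4.7, -2.6, -2.8]
grip_width: 0.0132
clock 18.2 tcp [0.47121 0.11751 0.06816] sd [2.e-05 1.e-05 1.e-05] head -0.5595 F [ 3.86 -3.04 -2.13] sd [0.77 0.42 0.89] T [-0.737 -0.81   0.208] w 0.0136
Mz about nut (tcp ref) 0.255 turn 0.6997
clock: 18.62
eef_pos: [0.4721, 0.1189, 0.0681]
tool_rot: [0.286, 0.958, -0.001, 0.0]
ft_force: [4.3, -3.5, -1.2]
grip_width: 0.0136
clock 18.88 tcp [0.47211 0.11895 0.06815] sd [1.e-05 1.e-05 1.e-05] head -0.5795 F [ 4.02 -3.61 -2.01] sd [0.61 0.15 0.53] T [-0.722 -0.805  0.204] w 0.0134
Mz about nut (tcp ref) 0.277 turn 0.7197
```

```bash
python3 -m crank '{"dr":[[0,0,0.01],[0,0,0.02],[0,0,0.02]],"travel":[[0,0.0009,0],[0,0.0017,0],[0,0.0017,0]],"hand":[0.005,0.005,0.005]}'
python3 - <<'E'
from h import *
mom(6)
E
python3 -m crank '{"dr":[[0,0,0.01],[0,0,0.02],[0,0,0.02]],"travel":[[0,0.0009,0],[0,0.0017,0],[0,0.0017,0]],"hand":[0.005,0.005,0.005]}'
python3 - <<'E'
from h import *
mom(6)
c,p=shot("side"); crop(c,290,150,370,215,8,"d7.png")
E
```

```text
clock: 19.3
eef_pos: [0.473, 0.1204, 0.0681]
tool_rot: [0.295, 0.955, -0.001, 0.0]
ft_force: [4.1, -3.2, -2.6]
grip_width: 0.0137
clock 19.55 tcp [0.47304 0.12036 0.06814] sd [2.e-05 1.e-05 1.e-05] head -0.5994 F [ 3.58 -3.51 -2.  ] sd [0.34 0.34 0.49] T [-0.726 -0.798  0.194] w 0.0136
Mz about nut (tcp ref) 0.271 turn 0.7396
clock: 19.98
eef_pos: [0.474, 0.1218, 0.0681]
tool_rot: [0.305, 0.952, -0.001, 0.0]
ft_force: [4.0, -4.0, -2.6]
grip_width: 0.0138
clock 20.23 tcp [0.47399 0.12177 0.06815] sd [2.e-05 1.e-05 1.e-05] head -0.6194 F [ 3.79 -3.64 -2.16] sd [0.34 0.39 0.44] T [-0.757 -0.816  0.247] w 0.0138
Mz about nut (tcp ref) 0.315 turn 0.7596
```

View pics/d7.png

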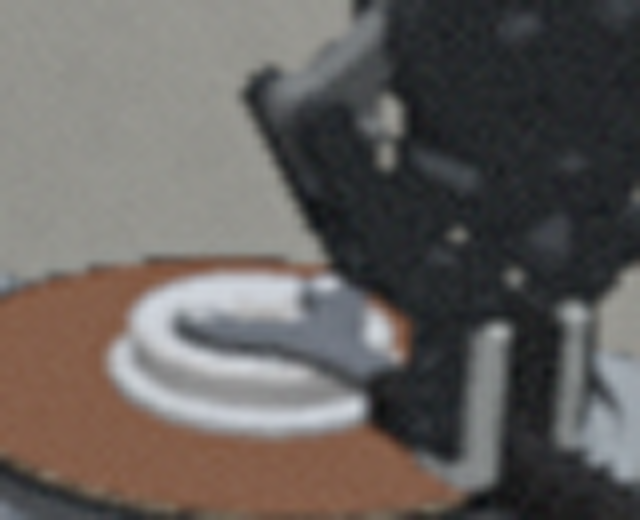

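The fork is still seated on the nut and turning with it, with the near arm tip at about (190,325). I'll go on in 0.01 rad steps.

```bash
python3 -m crank '{"dr":[[0,0,0.01],[0,0,0.015],[0,0,0.015]],"travel":[[0,0.0009,0],[0,0.0013,0],[0,0.0013,0]],"hand":[0.005,0.005,0.005]}'
python3 - <<'E'
from h import *
mom(6)
E
python3 -m crank '{"dr":[[0,0,0.01],[0,0,0.01]],"travel":[[0,0.0009,0],[0,0.0009,0]],"hand":[0.005,0.005]}'
python3 - <<'E'
from h import *
mom(6)
E
```

```text
clock: 20.7
eef_pos: [0.4747, 0.1228, 0.0681]
tool_rot: [0.312, 0.95, -0.001, 0.0]
ft_force: [4.1, -3.2, -2.8]
grip_width: 0.0137
clock 20.95 tcp [0.47472 0.1228  0.06814] sd [2.e-05 1.e-05 1.e-05] head -0.6344 F [ 3.95 -3.4  -1.99] sd [0.28 0.32 0.73] T [-0.761 -0.807  0.223] w 0.0137
Mz about nut (tcp ref) 0.259 turn 0.7746
clock: 21.25
eef_pos: [0.4752, 0.1235, 0.0681]
tool_rot: [0.317, 0.949, -0.001, 0.0]
ft_force: [3.7, -4.0, -2.1]
grip_width: 0.0137
clock 21.5 tcp [0.47522 0.1235  0.06812] sd [1.e-05 1.e-05 1.e-05] head -0.6444 F [ 3.91 -3.63 -2.04] sd [0.29 0.4  0.47] T [-0.783 -0.764  0.224] w 0.0137
Mz about nut (tcp ref) 0.274 turn 0.7846
```

```bash
python3 -m crank '{"dr":[[0,0,0.01],[0,0,0.015],[0,0,0.015]],"travel":[[0,0.0009,0],[0,0.0013,0],[0,0.0013,0]],"hand":[0.005,0.005,0.005]}'
python3 - <<'E'
from h import *
mom(6)
E
python3 -m crank '{"dr":[[0,0,0.01],[0,0,0.01]],"travel":[[0,0.0009,0],[0,0.0009,0]],"hand":[0.005,0.005]}'
python3 - <<'E'
from h import *
mom(6)
E
```

```text
clock: 21.92
eef_pos: [0.476, 0.1245, 0.0681]
tool_rot: [0.324, 0.946, -0.001, 0.0]
ft_force: [4.3, -3.1, -2.1]
grip_width: 0.0138
clock 22.18 tcp [0.47599 0.12452 0.06812] sd [2.e-05 1.e-05 2.e-05] head -0.6594 F [ 3.87 -3.48 -2.15] sd [0.54 0.51 0.16] T [-0.754 -0.762  0.227] w 0.0138
Mz about nut (tcp ref) 0.261 turn 0.7996
clock: 22.48
eef_pos: [0.4765, 0.1252, 0.0681]
tool_rot: [0.329, 0.944, -0.001, 0.0]
ft_force: [3.2, -4.2, -2.1]
grip_width: 0.0139
clock 22.73 tcp [0.47652 0.12521 0.06811] sd [2.e-05 1.e-05 1.e-05] head -0.6694 F [ 3.55 -4.24 -1.61] sd [0.3  0.25 0.42] T [-0.781 -0.781  0.231] w 0.0139
Mz about nut (tcp ref) 0.329 turn 0.8096
```

```bash
python3 -m crank '{"dr":[[0,0,0.01],[0,0,0.01]],"travel":[[0,0.0009,0],[0,0.0009,0]],"hand":[0.005,0.005]}'
python3 - <<'E'
from h import *
mom(6)
E
python3 -m crank '{"dr":[[0,0,0.01],[0,0,0.01]],"travel":[[0,0.0009,0],[0,0.0009,0]],"hand":[0.005,0.005]}'
python3 - <<'E'
from h import *
mom(6)
E
```

```text
clock: 23.02
eef_pos: [0.4771, 0.1259, 0.0681]
tool_rot: [0.333, 0.943, -0.001, 0.0]
ft_force: [4.8, -2.9, -1.1]
grip_width: 0.0134
clock 23.27 tcp [0.47706 0.1259  0.06811] sd [1.e-05 2.e-05 1.e-05] head -0.6794 F [ 3.53 -3.62 -1.79] sd [0.77 0.36 0.54] T [-0.789 -0.773  0.241] w 0.0139
Mz about nut (tcp ref) 0.295 turn 0.8196
clock: 23.58
eef_pos: [0.4776, 0.1266, 0.0681]
tool_rot: [0.338, 0.941, -0.001, 0.0]
ft_force: [3.6, -3.0, -1.6]
grip_width: 0.0136
clock 23.82 tcp [0.47758 0.12657 0.06809] sd [1.e-05 1.e-05 1.e-05] head -0.6895 F [ 3.74 -3.55 -2.19] sd [0.33 0.43 0.5 ] T [-0.808 -0.761  0.247] w 0.0135
Mz about nut (tcp ref) 0.28 turn 0.8297
```

```bash
python3 -m crank '{"dr":[[0,0,0.01],[0,0,0.01]],"travel":[[0,0.0009,0],[0,0.0009,0]],"hand":[0.005,0.005]}'
python3 - <<'E'
from h import *
mom(6)
E
python3 -m crank '{"dr":[[0,0,0.01],[0,0,0.01]],"travel":[[0,0.0009,0],[0,0.0009,0]],"hand":[0.005,0.005]}'
python3 - <<'E'
from h import *
mom(6)
c,p=shot("scene"); crop(c,290,180,440,320,4.2,"s8.png")
E
```

```text
clock: 24.12
eef_pos: [0.4781, 0.1272, 0.0681]
tool_rot: [0.343, 0.939, -0.001, 0.0]
ft_force: [3.6, -3.7, -1.9]
grip_width: 0.0136
clock 24.38 tcp [0.47813 0.12724 0.06808] sd [1.e-05 1.e-05 1.e-05] head -0.6995 F [ 3.56 -3.69 -1.56] sd [0.35 0.46 0.36] T [-0.821 -0.771  0.235] w 0.0138
Mz about nut (tcp ref) 0.283 turn 0.8397
clock: 24.68
eef_pos: [0.4787, 0.1279, 0.0681]
tool_rot: [0.347, 0.938, -0.001, 0.0]
ft_force: [3.5, -4.0, -1.3]
grip_width: 0.0136
clock 24.93 tcp [0.47868 0.12791 0.06807] sd [2.e-05 1.e-05 1.e-05] head -0.7095 F [ 3.57 -3.9  -1.56] sd [0.46 0.68 0.53] T [-0.817 -0.758  0.225] w 0.0134
Mz about nut (tcp ref) 0.282 turn 0.8497
```

View pics/s8.png

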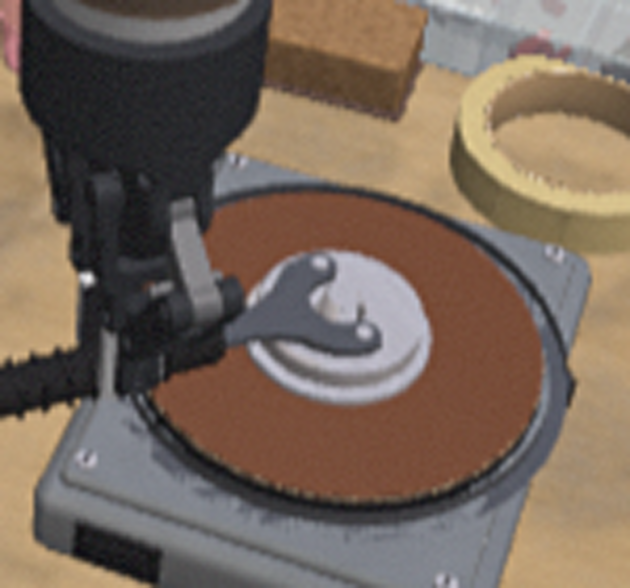

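Run:
```python
from h import *
c,_=shot("scene")
a=onz(c,366.8,242.8,.075);b=onz(c,377.5,259.2,.075)
print(a,b,(a+b)/2,np.linalg.norm(a-b)); v=a-b; print("heading",np.arctan2(v[1],v[0])-np.pi/2)
```

```text
[0.55415617 0.0853321  0.075     ] [0.53136017 0.05791282 0.075     ] [0.54275817 0.07162246 0.075     ] 0.035657747808184585
heading -0.6935878198178772
```

```bash
python3 -m crank '{"dr":[[0,0,0.01],[0,0,0.01]],"travel":[[0,0.0009,0],[0,0.0009,0]],"hand":[0.005,0.005]}'
python3 - <<'E'
from h import *
mom(6)
E
python3 -m crank '{"dr":[[0,0,0.01],[0,0,0.01]],"travel":[[0,0.0009,0],[0,0.0009,0]],"hand":[0.005,0.005]}'
python3 - <<'E'
from h import *
mom(6)
E
```

```text
clock: 25.32
eef_pos: [0.4792, 0.1285, 0.068]
tool_rot: [0.352, 0.936, -0.001, 0.0]
ft_force: [3.7, -4.5, -2.1]
grip_width: 0.0137
clock 25.57 tcp [0.47923 0.12856 0.06805] sd [1.e-05 1.e-05 1.e-05] head -0.7195 F [ 3.68 -4.23 -1.69] sd [0.33 0.42 0.43] T [-0.844 -0.735  0.245] w 0.0134
Mz about nut (tcp ref) 0.313 turn 0.8597
clock: 25.88
eef_pos: [0.4797, 0.1291, 0.068]
tool_rot: [0.357, 0.934, -0.001, 0.0]
ft_force: [3.3, -5.0, -2.2]
grip_width: 0.0137
clock 26.12 tcp [0.47973 0.12913 0.06802] sd [2.e-05 1.e-05 1.e-05] head -0.7294 F [ 3.64 -4.24 -1.68] sd [0.72 0.42 0.39] T [-0.89  -0.702  0.278] w 0.0136
Mz about nut (tcp ref) 0.344 turn 0.8696
```

```bash
python3 -m crank '{"dr":[[0,0,0.01],[0,0,0.01]],"travel":[[0,0.0009,0],[0,0.0009,0]],"hand":[0.005,0.005]}'
python3 - <<'E'
from h import *
mom(6)
E
python3 -m crank '{"dr":[[0,0,0.01],[0,0,0.01]],"travel":[[0,0.0009,0],[0,0.0009,0]],"hand":[0.005,0.005]}'
python3 - <<'E'
from h import *
mom(8)
E
```

```text
clock: 26.42
eef_pos: [0.4802, 0.1297, 0.068]
tool_rot: [0.361, 0.932, -0.001, 0.0]
ft_force: [3.0, -4.6, -1.5]
grip_width: 0.0136
clock 26.68 tcp [0.48021 0.12968 0.06798] sd [1.e-05 1.e-05 1.e-05] head -0.7393 F [ 3.14 -4.46 -1.48] sd [0.51 0.32 0.37] T [-0.989 -0.688  0.337] w 0.0139
Mz about nut (tcp ref) 0.441 turn 0.8795
clock: 26.98
eef_pos: [0.4807, 0.1302, 0.0679]
tool_rot: [0.366, 0.931, -0.001, 0.0]
ft_force: [3.7, -5.4, -1.3]
grip_width: 0.0134
clock 27.32 tcp [0.48069 0.13022 0.06794] sd [1.e-05 2.e-05 1.e-05] head -0.7492 F [ 2.95 -4.95 -1.7 ] sd [0.49 0.47 0.4 ] T [-1.037 -0.638  0.413] w 0.0136
Mz about nut (tcp ref) 0.556 turn 0.8894
```

```bash
python3 -m crank '{"dr":[[0,0,0.007],[0,0,0.007]],"travel":[[0,0.0006,0],[0,0.0006,0]],"hand":[0.005,0.005]}'
python3 - <<'E'
from h import *
mom(10)
E
```

```text
clock: 27.62
eef_pos: [0.481, 0.1306, 0.0679]
tool_rot: [0.369, 0.929, -0.001, 0.0]
ft_force: [1.8, -5.8, -1.4]
grip_width: 0.0136
clock 28.07 tcp [0.48102 0.13059 0.06791] sd [1.e-05 1.e-05 1.e-05] head -0.7561 F [ 2.8  -5.28 -1.69] sd [0.62 0.47 0.56] T [-1.078 -0.632  0.449] w 0.0136
Mz about nut (tcp ref) 0.619 turn 0.8963
```

```bash
python3 -m crank '{"dr":[[0,0,0.006],[0,0,0.006]],"travel":[[0,0.0005,0],[0,0.0005,0]],"hand":[0.005,0.005]}'
python3 - <<'E'
from h import *
mom(10)
E
```

```text
clock: 28.38
eef_pos: [0.4813, 0.1309, 0.0679]
tool_rot: [0.372, 0.928, -0.002, 0.0]
ft_force: [2.1, -6.0, -0.7]
grip_width: 0.0135
clock 28.82 tcp [0.48131 0.1309  0.0679 ] sd [2.e-05 1.e-05 1.e-05] head -0.762 F [ 2.74 -5.26 -1.36] sd [0.58 0.62 0.3 ] T [-1.118 -0.617  0.467] w 0.0135
Mz about nut (tcp ref) 0.637 turn 0.9022
```

```bash
python3 -m crank '{"dr":[[0,0,0.005],[0,0,0.005]],"travel":[[0,0.0004,0],[0,0.0004,0]],"hand":[0.005,0.005]}'
python3 - <<'E'
from h import *
mom(12)
E
```

```text
clock: 29.12
eef_pos: [0.4816, 0.1312, 0.0679]
tool_rot: [0.374, 0.927, -0.002, 0.0]
ft_force: [3.3, -4.9, -1.0]
grip_width: 0.0136
clock 29.68 tcp [0.48154 0.13114 0.06788] sd [1.e-05 1.e-05 1.e-05] head -0.7669 F [ 2.77 -5.37 -1.18] sd [0.6  0.49 0.48] T [-1.132 -0.609  0.514] w 0.0136
Mz about nut (tcp ref) 0.688 turn 0.9071
```

```bash
python3 -m crank '{"dr":[[0,0,-0.02],[0,0,-0.04],[0,0,-0.06],[0,0,-0.08],[0,0,-0.08]],"travel":[[0,-0.0017,0],[-0.0001,-0.0034,0],[-0.0002,-0.0052,0],[-0.0003,-0.0069,0],[-0.0003,-0.0069,0]],"hand":[0.005,0.005,0.005,0.005,0.005]}'
python3 - <<'E'
from h import *
mom(5)
E
```

```text
clock: 30.35
eef_pos: [0.4776, 0.1269, 0.0681]
tool_rot: [0.337, 0.941, -0.0, 0.0]
ft_force: [3.9, -3.1, -1.7]
grip_width: 0.0136
clock 30.55 tcp [0.47762 0.12687 0.06814] sd [2.e-05 1.e-05 1.e-05] head -0.6881 F [ 3.88 -3.54 -1.73] sd [0.47 0.84 0.27] T [-0.74  -0.79   0.073] w 0.0134
Mz about nut (tcp ref) 0.096 turn 0.8283
```

```bash
python3 -m crank '{"dr":[[0,0,-0.015],[0,0,-0.03],[0,0,-0.03]],"travel":[[-0.0005,-0.0013,0],[-0.001,-0.0026,0],[-0.001,-0.0026,0]],"hand":[0.005,0.005,0.005]}'
python3 - <<'E'
from h import *
mom(5)
E
```

```text
clock: 30.98
eef_pos: [0.4759, 0.125, 0.068]
tool_rot: [0.323, 0.946, 0.0, -0.001]
ft_force: [1.6, -0.9, -0.4]
grip_width: 0.0134
clock 31.18 tcp [0.47598 0.12503 0.06796] sd [5.e-05 1.e-05 1.e-05] head -0.6575 F [ 0.92 -0.66 -0.95] sd [0.39 0.4  0.51] T [-0.147 -0.142  0.004] w 0.0135
Mz about nut (tcp ref) 0.001 turn 0.7977
```

```bash
python3 -m crank '{"dr":[[0,0,0],[0,0,0],[0,0,0],[0,0,0],[0,0,0]],"travel":[[-0.0003,0,0],[-0.0003,0,-0.0015],[-0.0003,0,-0.003],[-0.0003,0,-0.005],[-0.0003,0,-0.007]],"hand":[0.005,0.005,0.005,0.005,0.005]}'
python3 - <<'E'
from h import *
mom(3)
E
```

```text
clock: 31.85
eef_pos: [0.4769, 0.1246, 0.0753]
tool_rot: [0.323, 0.946, 0.0, -0.0]
ft_force: [-0.3, 0.8, -1.6]
grip_width: 0.0139
clock 31.95 tcp [0.47703 0.12466 0.07543] sd [1.1e-04 2.0e-05 1.1e-04] head -0.6578 F [-0.31  0.3  -1.3 ] sd [0.27 0.36 0.28] T [-0.004  0.015  0.007] w 0.0135
Mz about nut (tcp ref) 0.004 turn 0.798
```

```bash
python3 -m crank '{"dr":[[0,0,0],[0,0,0],[0,0,0],[0,0,0],[0,0,0]],"travel":[[0,0,-0.005],[0,0,-0.02],[0,0,-0.045],[0,0,-0.065],[0,0,-0.065]],"hand":[0.005,0.005,0.005,0.005,0.005]}'
python3 - <<'E'
from h import *
plan([.494,.235,.14],0)
c,p=shot("side"); crop(c,250,100,400,240,5,"d9.png")
E
```

```text
clock: 32.62
eef_pos: [0.4787, 0.1251, 0.1427]
tool_rot: [0.323, 0.946, 0.001, 0.002]
ft_force: [0.2, 0.2, -0.8]
grip_width: 0.0135
clock 32.62 tcp [0.4787 0.1251 0.1427] w 0.0135 F [ 0.17  0.22 -0.79] T [0.019 0.011 0.054]
heading now -0.6578
travel [0.0551 0.0963 0.0029] dr [ 0.003   0.0046 -0.6578]
```

View pics/d9.png

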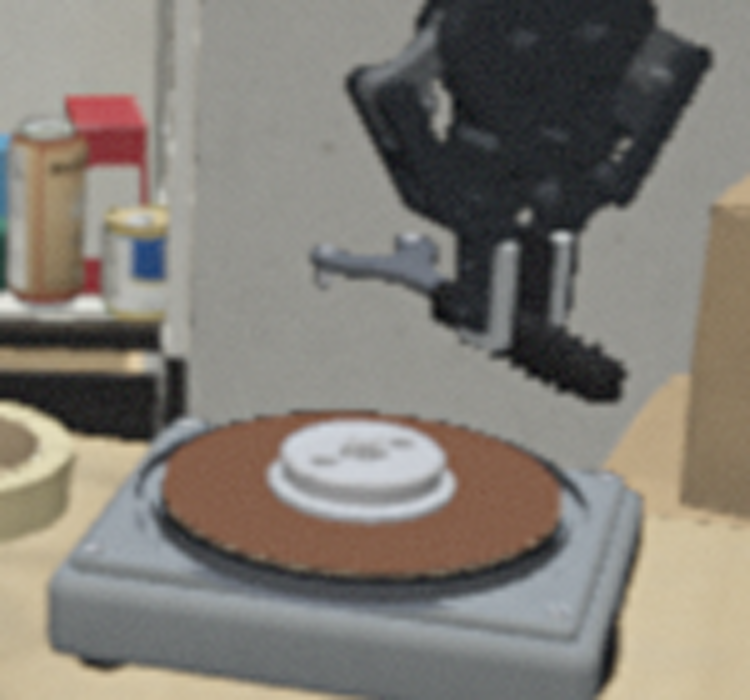

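The spanner is clear of the nut, and the nut has turned: its holes now sit at (323,460) and (402,442). Next I'll carry the spanner to the bench on the left of the sander.

```bash
python3 -m crank '{"dr":[[0,0,-0.1],[0,0,-0.2],[0,0,-0.3],[0,0,-0.4],[0,0,-0.5],[0,0,-0.6],[0,0,-0.658],[0,0,-0.658],[0,0,-0.658]],"travel":[[0.008,0.014,0],[0.016,0.028,0],[0.024,0.042,0],[0.032,0.056,0],[0.04,0.07,0],[0.048,0.084,0],[0.055,0.096,0],[0.055,0.096,0],[0.055,0.096,0]],"hand":[0.005,0.005,0.005,0.005,0.005,0.005,0.005,0.005,0.005]}'
python3 - <<'E'
from h import *
avg(4); plan([.494,.235,.020],0)
c,p=shot("side"); d,_=shot("scene"); crop(c,180,130,400,300,3.6,"d10.png"); crop(d,180,120,400,290,3.6,"s10.png")
E
```

```text
clock: 33.8
eef_pos: [0.4917, 0.2337, 0.1397]
tool_rot: [0.0, 1.0, -0.0, -0.0]
ft_force: [-0.2, 0.0, -1.7]
grip_width: 0.0135
clock 33.95 tcp [0.49181 0.23366 0.13993] sd [1.1e-04 5.0e-05 1.4e-04] head -0.0008 F [ 0.24  0.42 -1.63] sd [0.37 0.33 0.1 ] T [ 0.004  0.061 -0.017] w 0.0139
clock 34.0 tcp [0.492  0.2337 0.1402] w 0.0134 F [ 0.2  -0.01 -1.32] T [-0.014  0.005 -0.011]
heading now -0.0008
travel [-0.002   0.0014  0.1202] dr [-0.0002 -0.     -0.0008]
```

View pics/d10.png

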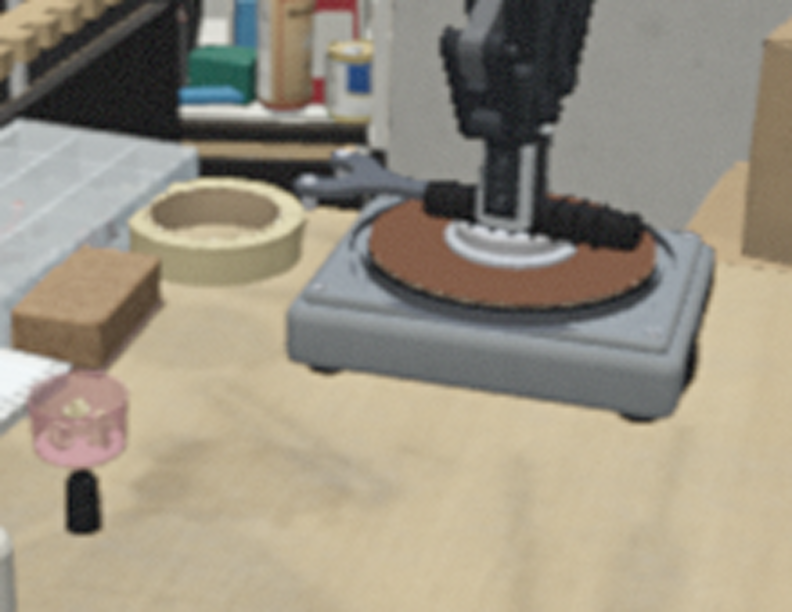

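View pics/s10.png

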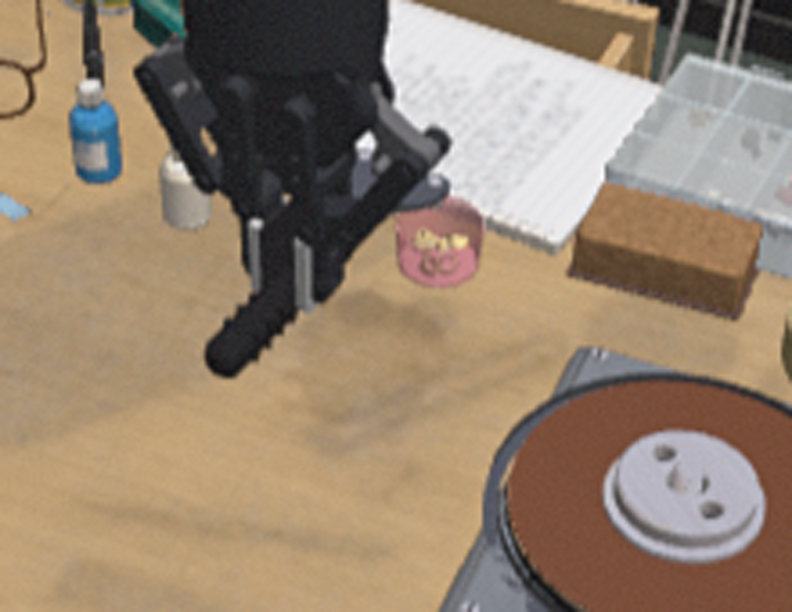

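The spanner is level, the bench below is clear, and its head is well short of the pot. I'll lower it straight down.

```bash
python3 -m crank '{"dr":[[0,0,0],[0,0,0],[0,0,0],[0,0,0],[0,0,0],[0,0,0],[0,0,0],[0,0,0]],"travel":[[0,0,0.02],[0,0,0.05],[0,0,0.08],[0,0,0.105],[0,0,0.118],[0,0,0.126],[0,0,0.129],[0,0,0.129]],"hand":[0.005,0.005,0.005,0.005,0.005,0.005,0.005,0.005]}'
python3 -m crank '{"dr":[[0,0,0],[0,0,0],[0,0,0],[0,0,0]],"travel":[[0,0,0.0008],[0,0,0.0016],[0,0,0.0024],[0,0,0.0032]],"hand":[0.005,0.005,0.005,0.005]}'
python3 - <<'E'
from h import *
avg(4)
E
```

```text
clock: 35.1
eef_pos: [0.4925, 0.2344, 0.0117]
tool_rot: [-0.0, 1.0, 0.0, 0.0]
ft_force: [-0.2, -0.1, -1.2]
grip_width: 0.0138
clock: 35.6
eef_pos: [0.4921, 0.2342, 0.0079]
tool_rot: [-0.0, 1.0, 0.0, 0.0]
ft_force: [-0.1, 0.2, -1.6]
grip_width: 0.0136
clock 35.75 tcp [0.49198 0.23417 0.00783] sd [5.e-05 3.e-05 7.e-05] head 0.0002 F [ 0.09  0.29 -1.23] sd [0.23 0.53 0.49] T [-0.015  0.054 -0.004] w 0.0138
```

```bash
python3 -m crank '{"dr":[[0,0,0],[0,0,0],[0,0,0]],"travel":[[0,0,0.0006],[0,0,0.0012],[0,0,0.0012]],"hand":[0.005,0.005,0.005]}'
python3 - <<'E'
from h import *
avg(4)
E
python3 -m crank '{"dr":[[0,0,0],[0,0,0],[0,0,0]],"travel":[[0,0,0.0005],[0,0,0.001],[0,0,0.001]],"hand":[0.005,0.005,0.005]}'
python3 - <<'E'
from h import *
avg(4)
E
```

```text
clock: 36.17
eef_pos: [0.492, 0.2342, 0.0067]
tool_rot: [-0.0, 1.0, -0.0, -0.0]
ft_force: [-0.6, -0.8, -2.5]
grip_width: 0.0138
clock 36.33 tcp [0.49201 0.23419 0.00667] sd [1.e-05 2.e-05 2.e-05] head 0.0002 F [ 0.08 -0.16 -1.83] sd [0.78 0.46 0.47] T [ 0.032  0.027 -0.   ] w 0.0134
clock: 36.75
eef_pos: [0.4921, 0.2342, 0.0057]
tool_rot: [-0.0, 1.0, 0.0, 0.0]
ft_force: [-0.8, 0.5, -0.9]
grip_width: 0.0138
clock 36.9 tcp [0.49204 0.23421 0.00571] sd [1.e-05 1.e-05 1.e-05] head 0.0002 F [-0.39  0.39 -1.1 ] sd [0.25 0.1  0.12] T [-0.006  0.047  0.001] w 0.0137
```

```bash
python3 -m crank '{"dr":[[0,0,0],[0,0,0],[0,0,0]],"travel":[[0,0,0.0004],[0,0,0.0008],[0,0,0.0008]],"hand":[0.005,0.005,0.005]}'
python3 - <<'E'
from h import *
avg(4)
c,p=shot("side"); crop(c,200,190,350,300,5,"d11.png")
E
```

```text
clock: 37.33
eef_pos: [0.4921, 0.2342, 0.0055]
tool_rot: [-0.0, 1.0, 0.0, 0.0]
ft_force: [-2.4, -0.5, 5.8]
grip_width: 0.0135
clock 37.48 tcp [0.49207 0.23421 0.0055 ] sd [1.e-05 1.e-05 1.e-05] head 0.0002 F [-2.08 -0.58  5.41] sd [0.29 0.2  0.31] T [-0.21   0.45   0.002] w 0.0138
```

View pics/d11.png

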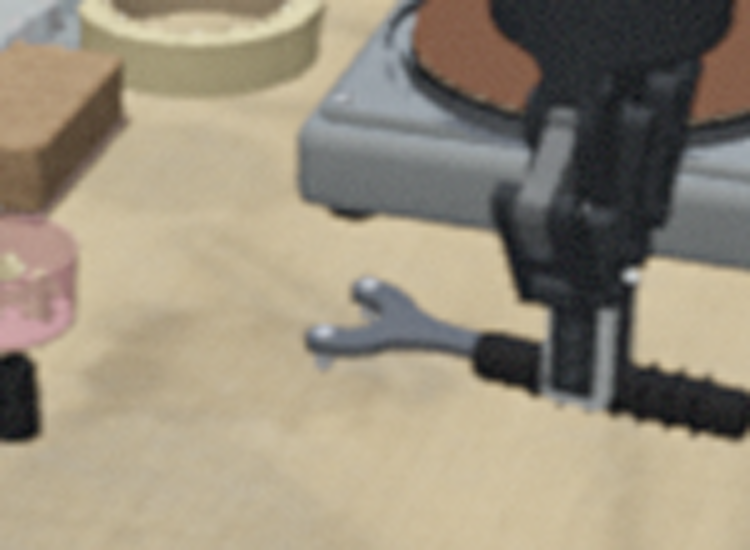

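There is bench contact at about 6 N, at the same height as the pick. I'll release and retreat upward.

```bash
python3 -m crank '{"dr":[[0,0,0],[0,0,0],[0,0,0],[0,0,0],[0,0,0]],"travel":[[0,0,-0.0005],[0,0,-0.0005],[0,0,-0.0005],[0,0,-0.0005],[0,0,-0.0005]],"hand":[0.018,0.025,0.035,0.04,0.04]}'
python3 -m crank '{"dr":[[0,0,0],[0,0,0],[0,0,0],[0,0,0],[0,0,0],[0,0,0],[0,0,0]],"travel":[[0,0,-0.01],[0,0,-0.03],[0,0,-0.07],[0,0,-0.11],[0,0,-0.15],[0,0,-0.18],[0,0,-0.18]],"hand":[0.04,0.04,0.04,0.04,0.04,0.04,0.04]}'
python3 - <<'E'
from h import *
plan([.4,.3,.25])
c,p=shot("wrist"); cv2.imwrite("pics/w12.png",c["color"][:,:,::-1])
c,p=shot("scene"); crop(c,180,120,440,320,3,"s12.png")
c,p=shot("side"); crop(c,150,170,390,330,3.3,"d12.png")
E
```

```text
clock: 38.2
eef_pos: [0.492, 0.2342, 0.0053]
tool_rot: [-0.0, 1.0, -0.0, -0.0]
ft_force: [-0.3, -0.5, -0.6]
grip_width: 0.0403
clock: 39.08
eef_pos: [0.4939, 0.2351, 0.1891]
tool_rot: [-0.0, 1.0, 0.002, 0.003]
ft_force: [1.0, -0.4, -0.6]
grip_width: 0.0402
clock 39.08 tcp [0.4939 0.2351 0.1891] w 0.0402 F [ 1.03 -0.4  -0.56] T [ 0.002  0.045 -0.025]
heading now 0.0002
travel [ 0.0935  0.0651 -0.0613] dr [0.0031 0.0066 0.    ]
```

View pics/w12.png

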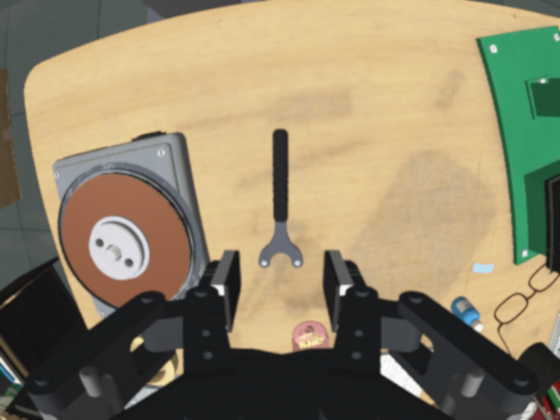

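View pics/s12.png

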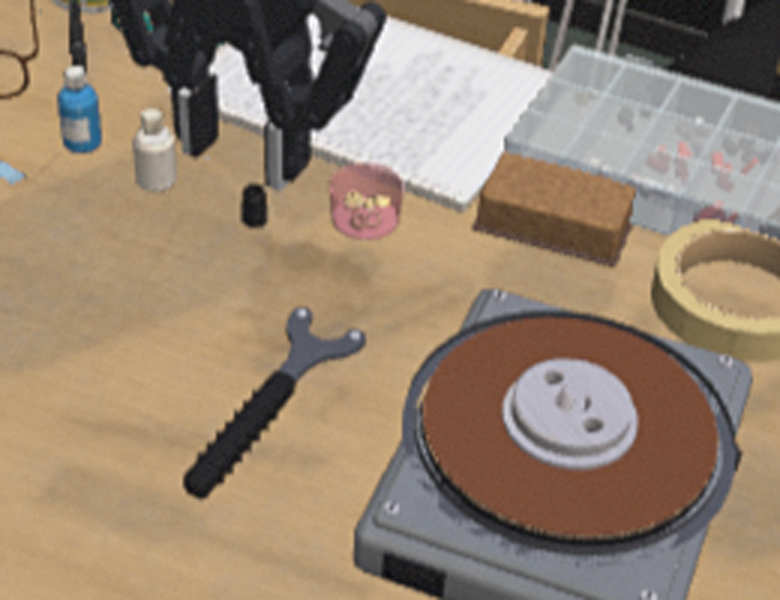

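View pics/d12.png

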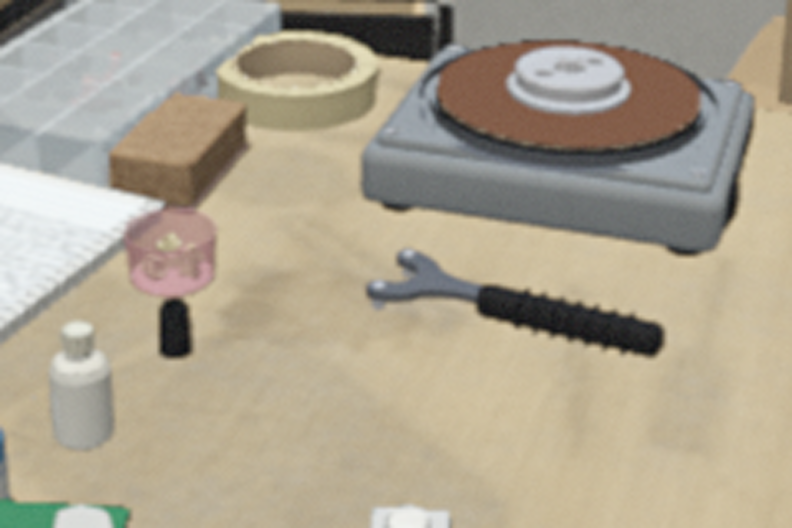

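The spanner lies flat beside the sander and the bystanders stand where they were. I'll check the nut's final angle, then hand in.

Run:
```python
from h import *
s,_=shot("scene"); a=onz(s,364.2,246-.2,.069);b=onz(s,377.5,261.5,.069)
v=a-b; print("scene nut turn",.14-(np.arctan2(v[1],v[0])-np.pi/2))
c,p=shot("wrist"); a=onz(c,129,262,.069,p);b=onz(c,99.5,243,.069,p); v=a-b
print("wrist nut turn",.14-(np.arctan2(v[1],v[0])-np.pi/2), (a+b)/2,np.linalg.norm(v))
print("bystanders now: ferr",onz(s,265,193.5,0).round(3)); 
o=cv2.imread("pics/scene0.png").astype(int); n=s["color"][:,:,::-1].astype(int)
for nm,(u0,v0,u1,v1) in dict(ferr=(258,178,272,197),pot=(288,174,315,200),glue=(222,155,242,185)).items(): print(nm,np.abs(o[v0:v1,u0:u1]-n[v0:v1,u0:u1]).mean())
print(bot.get_obs()["clock"])
```

```text
scene nut turn 0.7076751728490772
wrist nut turn 0.6874183125758041 [0.53850428 0.07320639 0.069     ] 0.03529692647579687
bystanders now: ferr [0.645 0.33  0.   ]
ferr 10.451127819548873
pot 7.629154795821463
glue 13.617222222222223
39.325
```

```bash
python3 -c "
from workcell import bot,job
print(job.job_done(), bot.get_obs()['clock'])"
```

```text
the job is handed in; nothing more can be done
the job is handed in; nothing more can be done
```

I tightened the nut to its stop with the pin spanner and nipped it up to about 0.69 N m by the wrist sensor. The spanner now lies flat on the bench to the left of the sander. I handed the job in after about 39 s.

- **Fit:** Both pins went into the holes with no contact force above the sensor noise.
- **Turning:** The nut ran at about 0.28 N m. The load began to climb at about 0.87 rad of gripper turn, which includes the slack of the pins in the holes. I stopped at 0.69 N m, eased the load off and lifted out with almost no force.
- **Laying down:** The spanner touched the bench at about 6 N, then I opened the fingers and lifted straight up. The last pictures show it lying flat, with nothing touching it.
- **Nut angle:** The final pictures put the nut's turn at 0.71 rad (scene camera) and 0.69 rad (wrist camera), a 0.02 rad disagreement. Both would fit a start near 0.05 and the stop at 0.75. The start angle was never measured, so the torque climb is the real evidence that it reached the stop.
- **Bystanders:** The ferrule, pot and glue appear at the same pixel positions as at the start. A plain image difference over them was not zero (mean 8 to 14 grey levels). I put that down to noise and the gripper's shadow but did not check it further.

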